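Hang the keyhole ledge plate on the sloping dispensing stand

TASK

First move the bottle that stands on the keyhole plate into the shallow steel tray, left standing upright beside the vial there. Then hang the plate on the sloping stand: pass both screw heads through its round holes, with the plate flat on the board and its lip at the bottom, and slide it straight down the slope until it is fully home, with the screws at the ends of the narrow slots. Do not knock over the bottle, and do not shove or knock over the other things about.

Things in the scene. Friction and masses are not known exactly. Their poses are not given: they have to be found in the camera images.
- plate: Loose steel plate, 140 (y) x 90 (x) x 4 mm, 0.13 to 0.25 kg. Origin on its underside, midway between the ends of its two narrow slots; edges at x = -55 and +35, y = -70 and +70 mm; z up out of its top. Lip along the edge x = -55 to -51 mm, top 18 mm above the underside. Starts flat on the bench, left or right of the stand, x ahead within 1.2 rad. Hung, +x points up the slope and the lip is at the bottom.
- rib_top (a point): Middle of the top of the grey upright grip rib on the plate's top, 42 mm above the plate's underside. The rib is 12 mm thick (plate y) and 44 mm long (plate x, -32 to +12 mm), on the plate's middle line y = 0. Axes as the plate's.
- hole_left (a point): Centre of the left keyhole's round hole, at the plate's underside (plate x = -22, y = +40 mm); axes as the plate's. The hole is 19 mm across and opens towards +x into a slot 9 mm wide that ends at plate x = +4.5 mm. Its twin is at y = -40 mm.
- board: White face of the fixed stand, 170 mm wide, x = -80 to +65 mm, rising at 30 degrees away from the robot. Origin on the face midway between its two screws, 80 mm above the bench; x up the slope, y left along it, z out of the face. The plate hung home has its origin here and the same axes; with the heads in the round holes it is at x = +22 mm. Only friction resists the slide; nothing springs back.
- screw_left (a point): Top of the left screw's head, 10 mm off the board's face, at board y = +40 mm; axes as the board's. Head 14 mm across, its top chamfered, its underside 6 mm off the face; shank 6 mm across. Its twin is at y = -40 mm.
- bottle: White tablet bottle with screw cap, 42 mm across the body (straight to 56 mm height, cap 38 mm across), 74 mm tall, 0.05 kg, standing on the plate to the left of the rib (plate y about +46 mm). Origin at the centre of its underside, z up.
- tray: Fixed shallow open steel tray on the bench, 130 mm (its x) x 190 mm (its y), 16 mm high, walls and floor 3 mm. Origin at the centre of its underside.
- vial: White round vial, 39 mm across, 64 mm tall, standing in the tray somewhere along its long middle line; leave it. Origin at the centre of its underside.
- tall_pack: Upright carton 61 x 86 x 160 mm beside the stand; leave it. Origin under its centre.
- jar: White screw jar 62 mm across, 84 mm tall; leave it. Origin under its centre.
- cups: Stack of clear dose cups 46 mm across, 58 mm tall; leave it. Origin under its centre.
- tape: Roll of tape lying flat, 53 mm across, 18 mm high; leave it. Origin under its centre.
- small_bottle: Tablet bottle with a teal label, 38 mm across, 68 mm tall, standing on the bench in front of the stand; leave it. Origin under its centre.
- marker: Black marker pen 128 mm long (its y), 12 mm thick, lying behind the stand; leave it. Origin under its centre.
There are look-alikes about, which are no part of the job. Leave any pink look-alike of the bottle alone.

How it is judged (in metres and radians):
On the way, in this order (a step that is already met when the one before it is completed fails the run):
1. the bottle stands in the tray, let go (x of bottle in the frame of tray between -0.06 and 0.06 m and y of bottle in the frame of tray between -0.09 and 0.09 m and z of bottle in the frame of tray between -0.002 and 0.01 m and angle between bottle's own z axis and vertical below 0.15 rad and contact force between the fingers and bottle below 0.05 N), for 0.2 s.
2. the plate lies on the board with both screw heads through its round holes (x of plate in the frame of board between 0.014 and 0.03 m and y of plate in the frame of board between -0.005 and 0.005 m and z of plate in the frame of board between -0.003 and 0.0065 m and angle between the z axis of plate and the z axis of board, either way round below 0.1 rad and angle between the x axis of plate and the x axis of board, either way round below 0.1 rad), for 0.04 s.
3. the plate has been slid home under the screw heads (x of plate in the frame of board between -0.006 and 0.005 m and y of plate in the frame of board between -0.005 and 0.005 m and z of plate in the frame of board between -0.003 and 0.005 m and angle between the z axis of plate and the z axis of board, either way round below 0.1 rad and angle between the x axis of plate and the x axis of board, either way round below 0.1 rad), for 0.2 s.
At the end, for the whole second after the job is handed in: Plate released and at rest under both screw heads: within 5 mm of fully home along the slope, 5 mm sideways, 5 mm off the board, 0.1 rad of its direction. Bottle standing at rest in the tray, its centre inside the walls, upright within 0.15 rad (all of step 3 and x of bottle in the frame of tray between -0.06 and 0.06 m and y of bottle in the frame of tray between -0.09 and 0.09 m and z of bottle in the frame of tray between -0.002 and 0.01 m and angle between bottle's own z axis and vertical below 0.15 rad and linear speed of each of plate, bottle below 0.01 m/s and contact force between the fingers and plate below 0.05 N); the robot touches nothing.
It fails at once if the bottle is knocked over (angle between bottle's own z axis and vertical above 0.6 rad).
It fails at once if another thing is shoved more than 30 mm or tipped (distance of any of vial, tall_pack, jar, cups, tape, small_bottle, marker from where it was at the start of the episode above 0.03 m or angle between any of vial, tall_pack, jar, cups, tape, small_bottle, marker's own z axis and vertical above 0.5 rad).
It also fails if it takes over 58 s, if anything falls off the work surface, if the arm or the gripper's body presses on something with over 40 N, if the wrist force passes 120 N, or if a joint passes its speed limit or range.

ROBOT

A 6-joint arm with a two-finger parallel gripper is mounted at the origin on a cart in front of the work surface, level with it; the furniture and walls round the work are solid. World frame = base frame: x ahead of the robot, y to its left, z up, the work surface at z = 0. Lengths are in mm, angles in rad, forces in N, time in s.
With the tool pointing down it reaches from about 375 to 750 mm from the base axis. Payload 9 kg.
Tool frame: the origin (TCP) lies on the mounting face of the last link; the fingertips stand 173 mm ahead of it and the grasp point (between the pads) lies env.grip_point_offset ahead of it (env.grip_point_offset is the distance from the TCP to the grasp point, in mm); x points along the fingers, y is the direction in which the jaws open and shut, and the axes are right-handed (so a half turn about x gives the same grasp; the last joint's range is limited). The gripper opens to 85 mm and grips with 20 to 120 N. Pads are 22 mm wide; open, the fingers measure 114 mm over their backs; the gripper's body (76 mm by 85 mm) begins 54 mm behind the grasp point. The pads swing forward as they close: fully open they stand 13 mm farther back than shut.
Start: joints at [-1.479, 0.104, 0.097, 1.564, 0, 1.353], TCP at [182.929, -571.449, 404.731] pointing down, gripper open.
Joint ranges: [-2.99, 2.99], [-0.84, 1.86], [-1.1, 1.16], [-1.84, 2.11], [-1.51, 1.56], [-3.14, 3.14]. Speed limits (rad/s): [2.22, 2.22, 2.57, 3.14, 3.14, 3.14].

INTERFACE

Orientations are given as a unit quaternion [w, x, y, z].
In Python, from station import readout, imaging, env gives the robot as it stands. The module is installed in compiled form; this text tells all that it offers.
- The arm moves only by the tool send_rows, never from a script. Its argument "targets" is a list of rows, each a list of 7 numbers: the turn, a rotation vector about the tool's x, y, z in rad, then the shift along the tool's x, y, z in mm, then the closure in counts, from 0 (fully open) to 255 (shut). A call has 1 to 20 rows; each row shifts and turns the commanded pose from where the row before left it, along the tool's axes as they then stand; what a row does not reach is not made up. A row lasts 1/10 s, in which the tool goes at most 50 mm and 8.59 degrees, less where a joint would pass 70% of its speed; a pose out of reach is approached as far as the arm can. A call with a gripper value outside its range is refused whole. The fingers move at their own pace and stop on an object; "squeeze" is the grip in N (left out, the last holds). Time passes only in rows, so rows that do not move let the fingers close. It gives the time, the measured TCP pose, the force and the opening at its end, in the units of the state.
- readout.read_state(): the state, without advancing time (a new reading comes with each control period).
- imaging.camera(name): name is "scene" or "top" or "wrist"; returns a dict with "image" (480x640x3 uint8, blue, green, red), "fx", "fy", "cx", "cy" (pixels), "position" and "rotation" of the camera in the world. Camera axes: x right, y up, looking along -z (the intrinsics and any distortion apply to the point x, -y, -z); pixel columns grow to the right and rows downward; lengths in mm; the calibration is good to about 2 mm. A picture is of the moment at which its call begins. There is no depth.
- env.hand_in(): hands the job in, once; it reports no verdict.
The state is a dict: "time": time; "q": joint angles; "joint_velocities": joint speeds; "joint_torque": joint torques, N m; "position": TCP position; "tool_rot": TCP orientation; "contact_force": force on the tool from outside, world axes, zero at the start; "wrist_torque": the same for the moment, N m; "finger_gap": finger opening in mm.
Only numpy, scipy, OpenCV 4.12 (cv2) and the standard library are available. Lean on these libraries where they do the work, as an engineer would, in place of code of your own. Each camera call takes 0.05 s, during which the arm holds its last target.

## Working session

There is one attempt and no reset: what is moved stays moved. The work goes in short steps, Python scripts to look and compute and a tool call to move; the robot and the scene stay as the last step left them, time stands still between calls to the robot, and variables do not carry over. Pictures are saved under pics/ and viewed, and the job is handed in when it is done.

Besides the shell and the picture viewer there is one more tool, called after "Call:" by a JSON object that holds its "api" and its "payload", one argument or row to a line. send_rows: Moves the arm, as the interface text tells. Its arguments: {"type":"object","properties":{"targets":{"type":"array","items":{"type":"array","items":{"type":"number"}}},"squeeze":{"type":"number"}},"required":["targets"]}

```bash
mkdir -p pics; ls; cat > h.py <<'E'
import numpy as np, cv2
from station import readout, imaging, env
from scipy.spatial.transform import Rotation as R
def snap(n,f):
    c=imaging.camera(n); cv2.imwrite('pics/'+f+'.png',c['image'])
    np.savez('pics/'+f+'.npz',**{k:np.array(v) for k,v in c.items()}); return c
E
python3 - <<'E'
from h import *
s=readout.read_state(); print(s, env.grip_point_offset)
for n in ['scene','top','wrist']:
    c=snap(n,n+'0'); print(n,{k:v for k,v in c.items() if k!='image'})
E
```

```text
pics
{'time': 0.0, 'q': array([-1.47874480e+00,  1.04684812e-01,  9.64656687e-02,  1.56386718e+00,
       -4.13082988e-05,  1.35309366e+00]), 'joint_velocities': array([ 7.92160758e-04,  1.98907160e-03,  1.14789751e-03,  5.74855700e-04,
       -5.83480818e-05,  1.28343461e-03]), 'joint_torque': array([-1.44530586e-03, -5.56929410e+01,  5.03651583e+01,  1.68257434e-02,
       -3.59807000e-04,  1.19134168e-05]), 'position': array([ 182.88746595, -571.34062744,  403.92866447]), 'tool_rot': array([ 0.10862124,  0.69865698,  0.10953343, -0.69862886]), 'contact_force': array([-0.60556522, -0.11381604, -0.18859999]), 'wrist_torque': array([0.01846278, 0.0195359 , 0.01526673]), 'finger_gap': 85.68306878243642} 154.70000000000002
scene {'fx': 497.95689684806615, 'fy': 497.95689684806615, 'cx': 321.01532195466746, 'cy': 248.18568111257798, 'position': array([ 311.18652396, -616.14352554,  779.92311658]), 'rotation': array([ 0.90588159,  0.3569801 , -0.07911875, -0.21373812])}
top {'fx': 560.4133482533739, 'fy': 560.4133482533739, 'cx': 325.47478849110684, 'cy': 235.50763256296892, 'position': array([ 384.92794362,  -45.6408555 , 1069.88219448]), 'rotation': array([ 0.71669067,  0.07676702, -0.07528042, -0.6890531 ])}
wrist {'fx': 376.9116118847034, 'fy': 376.9116118847034, 'cx': 317.249009459186, 'cy': 238.445692720197, 'position': array([ 247.99025632, -550.15419596,  373.05915452]), 'rotation': array([ 0.80020753, -0.11291063,  0.08302005, -0.58311814])}
```

View pics/scene0.png

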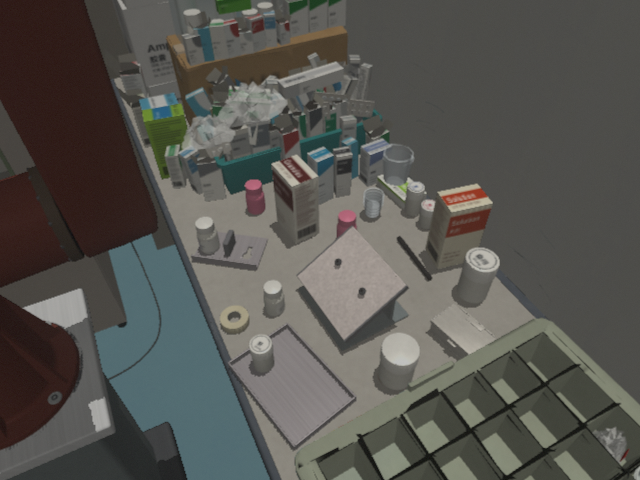

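View pics/top0.png

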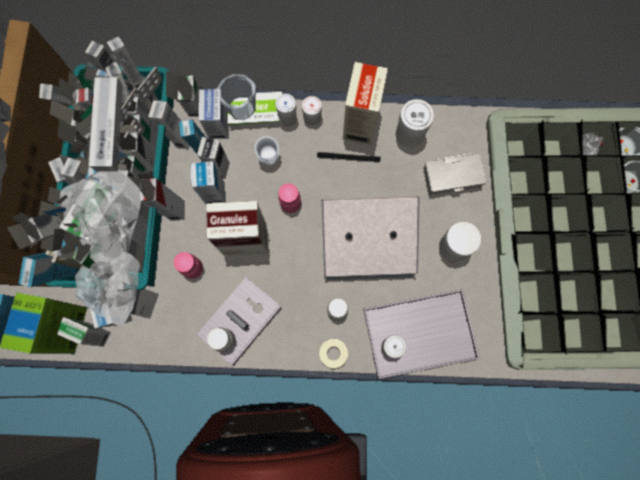

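View pics/wrist0.png

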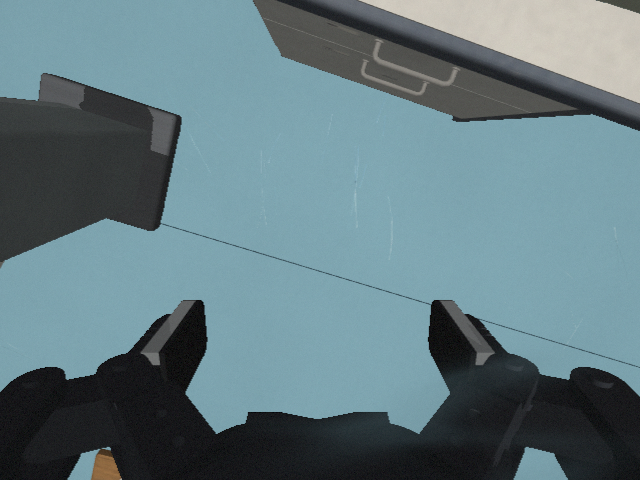

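```bash
cat >> h.py <<'E'
def load(f): return dict(np.load('pics/'+f+'.npz'))
def px2w(c,u,v,z):
    q=c['rotation']; Rm=R.from_quat([q[1],q[2],q[3],q[0]]).as_matrix()
    d=Rm@np.array([(u-c['cx'])/c['fx'],-(v-c['cy'])/c['fy'],-1.])
    p=c['position']; return p+d*(z-p[2])/d[2]
def w2px(c,P):
    q=c['rotation']; Rm=R.from_quat([q[1],q[2],q[3],q[0]]).as_matrix()
    p=(np.atleast_2d(P)-c['position'])@Rm
    return np.c_[c['cx']+c['fx']*p[:,0]/-p[:,2], c['cy']-c['fy']*p[:,1]/-p[:,2]]
def crop(c,u0,v0,w,h,s,f):
    im=c['image'][v0:v0+h,u0:u0+w]; cv2.imwrite('pics/'+f+'.png',cv2.resize(im,None,fx=s,fy=s,interpolation=cv2.INTER_CUBIC))
E
python3 - <<'E'
from h import *
t=load('top0'); s=load('scene0')
crop(t,190,270,110,100,7,'t_plate'); crop(t,300,180,190,200,4,'t_board')
crop(s,170,200,120,90,6.5,'s_plate'); crop(s,220,220,200,230,2.6,'s_board')
for n,u,v,z in [('bottle',218,338,78),('trayBL',379,377,16),('trayBR',476,359,16),('trayTL',365,310,16),('trayTR',461,292,16),('vial',395,346,64),('screwL',349,237,88.7),('screwR',393,235,88.7),('jar',463,238,84),('smallb',338,309,68),('tape',333,353,18)]:
    print(n,px2w(t,u,v,z).round(1))
E
```

```text
bottle [411.9 140.6  78. ]
trayBL [ 355.3 -146.8   16. ]
trayBR [ 394.3 -324.3   16. ]
trayTL [ 475.8 -118.3   16. ]
trayTR [ 516.7 -298.3   16. ]
vial [ 410.7 -169.3   64. ]
screwL [598.5 -81.5  88.7]
screwR [ 605.3 -160.3   88.7]
jar [ 605.8 -286.8   84. ]
smallb [471.2 -66.7  68. ]
tape [394.8 -61.3  18. ]
```

View pics/t_plate.png

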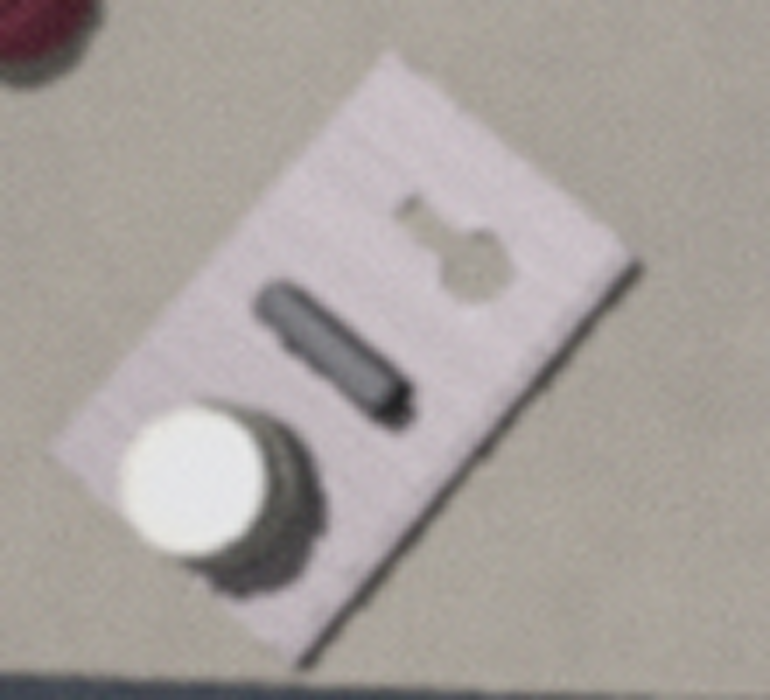

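View pics/t_board.png

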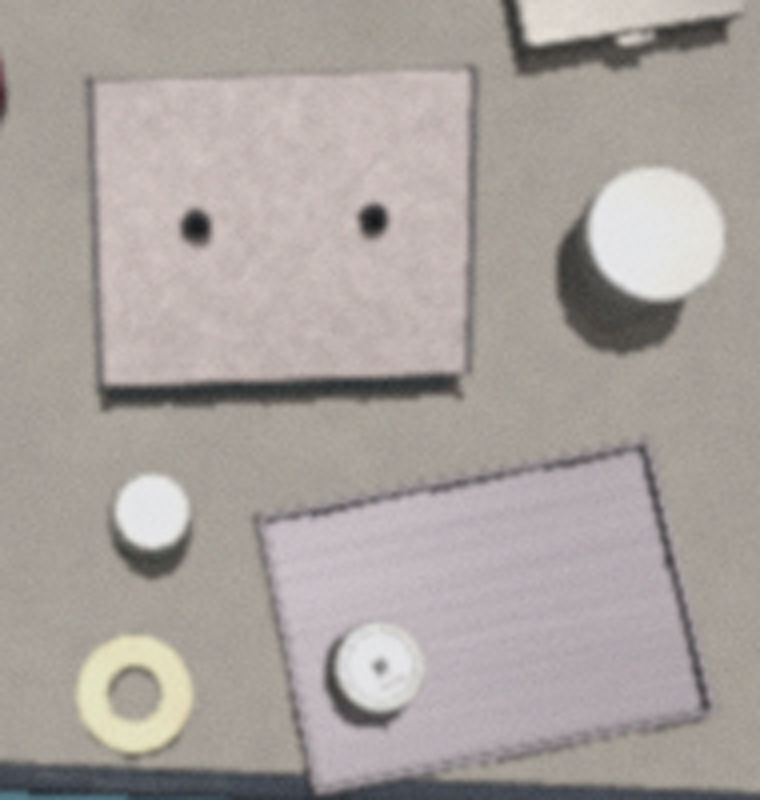

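View pics/s_plate.png

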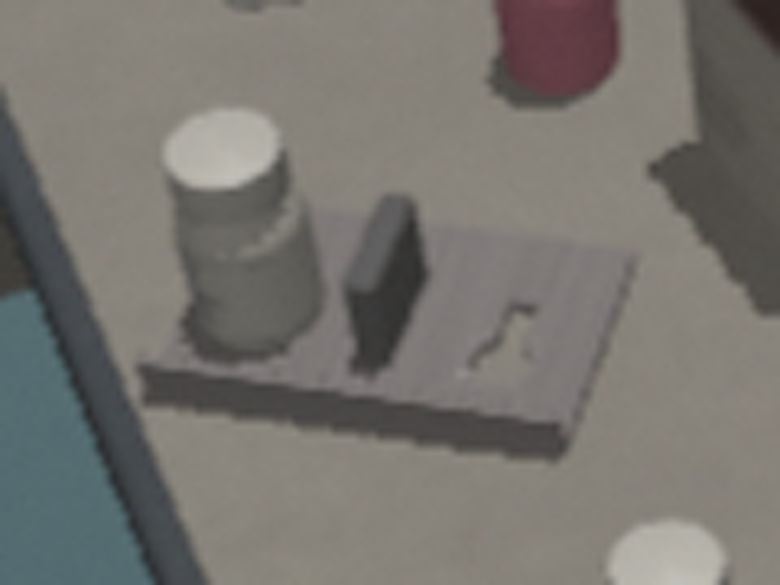

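View pics/s_board.png

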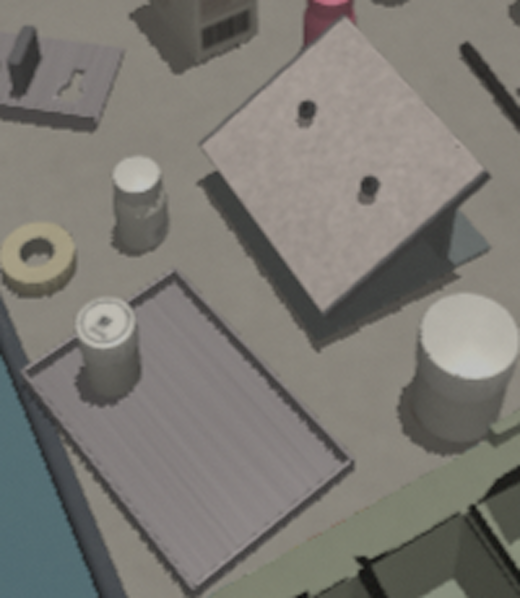

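```bash
cat > fit.py <<'E'
from h import *
from scipy.optimize import least_squares
t=load('top0'); s=load('scene0')
T=lambda X,Y,s,u0,v0: (u0+(X+.5)/s-.5, v0+(Y+.5)/s-.5)
tp=lambda X,Y:T(X,Y,7,190,270); tb=lambda X,Y:T(X,Y,4,300,180); sp=lambda X,Y:T(X,Y,6.5,170,200); sb=lambda X,Y:T(X,Y,2.6,220,220)
obs=[(t,(35,-70,4),tp(392,52)),(t,(35,70,4),tp(55,450)),(t,(-55,-70,18),tp(638,253)),(t,(-55,70,18),tp(300,663)),(t,(-22,-40,4),tp(478,265)),(t,(12,0,42),tp(268,292)),(t,(-32,0,42),tp(398,388)),
(s,(35,-70,4),sp(636,255)),(s,(-55,-70,18),sp(566,423)),(s,(-55,70,18),sp(143,365)),(s,(12,0,42),sp(400,197)),(s,(-32,0,42),sp(352,288))]
def loc(p,L): c,q=np.cos(p[2]),np.sin(p[2]); return np.array([p[0]+c*L[0]-q*L[1],p[1]+q*L[0]+c*L[1],L[2]])
def res(p,o): return np.concatenate([(w2px(c,loc(p,L))[0]-uv) for c,L,uv in o])
for nm,o in [('top',obs[:7]),('scene',obs[7:]),('both',obs)]:
    r=least_squares(res,[430,110,.86],args=(o,),loss='soft_l1'); print('plate',nm,r.x.round(3),np.round(r.fun,1))
P=r.x
b=px2w(t,*tp(193,480),78); print('bottle top',b, 'scene',px2w(s,*sp(223,148),78))
d=b[:2]-P[:2]; c,q=np.cos(P[2]),np.sin(P[2]); print('bottle in plate',c*d[0]+q*d[1],-q*d[0]+c*d[1])
# board
def bl(p,L):
    M=R.from_euler('ZY',[p[2],-np.pi/6]).as_matrix(); return np.array([p[0],p[1],80])+M@np.array(L)
bo=[(t,(0,40,10),tb(197,226)),(t,(0,-40,10),tb(373,220)),(t,(65,85,0),tb(90,80)),(t,(65,-85,0),tb(473,68)),(t,(-80,85,0),tb(102,386)),(t,(-80,-85,0),tb(467,374)),
(s,(0,40,10),sb(306,106)),(s,(0,-40,10),sb(369,183)),(s,(65,85,0),sb(346,18)),(s,(65,-85,0),sb(487,176)),(s,(-80,85,0),sb(202,146)),(s,(-80,-85,0),sb(323,312))]
def rb(p,o): return np.concatenate([(w2px(c,bl(p,L))[0]-uv) for c,L,uv in o])
for nm,o in [('top',bo[:6]),('scene',bo[6:]),('both',bo)]:
    r=least_squares(rb,[606,-120,.08],args=(o,),loss='soft_l1'); print('board',nm,r.x.round(3),np.round(r.fun,1))
# tray
to=[(t,(65,95,16),tb(258,516)),(t,(65,-95,16),tb(643,446)),(t,(-65,95,16),tb(314,792)),(t,(-65,-95,16),tb(707,712))]
r=least_squares(res,[435,-222,.1],args=(to,),loss='soft_l1'); print('tray',r.x.round(3),np.round(r.fun,1))
print('vial',px2w(t,*tb(378,666),67))
print('small',px2w(t,*tb(152,512),68),'tape',px2w(t,*tb(135,693),18))
st=readout.read_state(); q=st['tool_rot']; Rt=R.from_quat([q[1],q[2],q[3],q[0]]); print('toolR',Rt.as_matrix().round(3))
w=load('wrist0'); q=w['rotation']; Rw=R.from_quat([q[1],q[2],q[3],q[0]]); print('cam in tool',Rt.inv().apply(w['position']-st['position']).round(1)); print((Rt.inv()*Rw).as_matrix().round(3))
E
python3 fit.py
```

```text
plate top [455.067 124.282   0.933] [ 0.2 -0.7 -0.3  0.2  0.6 -0.6 -0.1  0.7  0.5 -0.2 -0.3 -0.4 -0.5  1.1]
plate scene [457.723 125.354   7.214] [ 0.4 -0.6 -0.5  0.2 -1.   0.3  0.1 -0.6  1.   0.4]
plate both [455.981 124.491   0.935] [ 0.  -1.2 -0.3 -0.2  0.5 -1.1 -0.1  0.2  0.4 -0.7 -0.4 -0.9 -0.6  0.6
 -0.2 -0.2 -1.   0.7 -1.7  1.  -0.6 -0.1  0.4  1. ]
bottle top [411.64306435 142.08839262  78.        ] scene [414.51065803 142.45364749  78.        ]
bottle in plate -12.18614609771351 46.11986930123095
board top [ 6.08572e+02 -1.20317e+02  7.50000e-02] [-0.3 -0.3  0.3 -0.3  0.2  0.5  0.1  0.2 -0.3  0.1  0.  -0.2]
board scene [ 6.11362e+02 -1.20789e+02  6.70000e-02] [ 0.5  0.7  0.1  0.5  0.3 -1.2 -0.  -1.9 -0.5 -0.3 -0.4  1. ]
board both [ 6.09890e+02 -1.20705e+02  7.20000e-02] [-0.  -1.1  0.5 -1.   0.5 -0.4  0.4 -0.3 -0.2 -0.8  0.1 -0.7 -0.3  1.
 -0.6  0.8 -0.6 -1.  -0.7 -1.8 -1.3  0.1 -0.9  1.3]
tray [ 4.37456e+02 -2.21145e+02  2.31000e-01] [-1.5 -0.4  0.8 -2.2 -0.9  0.9  1.9  0.5]
vial [ 410.3384653  -167.44292153   67.        ]
small [473.64310623 -65.93372432  68.        ] tape [395.04004017 -61.99494689  18.        ]
toolR [[-0.     0.305 -0.952]
 [ 0.001 -0.952 -0.305]
 [-1.    -0.001 -0.   ]]
cam in tool [ 31.   -0.3 -68.4]
[[ 0.     0.278 -0.961]
 [ 1.    -0.001 -0.   ]
 [-0.001 -0.961 -0.278]]
```

```bash
cat >> h.py <<'E'
def st():
    s=readout.read_state(); q=s['tool_rot']; return s,R.from_quat([q[1],q[2],q[3],q[0]])
def down(yaw,pitch=0):  # tool y at yaw+90 relative to frame yaw ; pitch: board slope
    B=R.from_euler('ZY',[yaw,-pitch]).as_matrix(); return R.from_matrix(np.c_[-B[:,2],B[:,1],B[:,0]])
def to(p,Rt=None,grip=True,off=154.7):
    s,Rc=st(); Rt=Rt or Rc
    tgt=np.array(p,float)-(Rt.apply([off,0,0]) if grip else 0)
    print('tcp',s['position'].round(1),'->',tgt.round(1),'turn',(Rc.inv()*Rt).as_rotvec().round(4),'shift(after turn axes)',Rt.inv().apply(tgt-s['position']).round(1),'t',round(s['time'],2))
    return
E
python3 - <<'E'
from h import *
# jaw (tool y) yaw .934 -> frame yaw .934-pi/2
D=down(.934-np.pi/2)
to([430,-250,380],D,False); to([412.5,142,160],D)
E
```

```text
tcp [ 182.9 -571.3  404.1] -> [ 430. -250.  380.] turn [-2.195e+00 -1.300e-03  3.000e-04] shift(after turn axes) [ 24.1 405.3   7.6] t 0.15
tcp [ 182.9 -571.3  404.1] -> [412.5 142.  314.7] turn [-2.195e+00 -1.300e-03  3.000e-04] shift(after turn axes) [  89.4  710.  -239.6] t 0.15
```

Call:
{"api": "send_rows", "payload": {
  "targets": [
    [-0.1463,0,0,0,0,0,0],
    [-0.1463,0,0,0,0,0,0],
    [-0.1463,0,0,0,0,0,0],
    [-0.1463,0,0,0,0,0,0],
    [-0.1463,0,0,0,0,0,0],
    [-0.1463,0,0,0,0,0,0],
    [-0.1463,0,0,0,0,0,0],
    [-0.1463,0,0,0,0,0,0],
    [-0.1463,0,0,0,0,0,0],
    [-0.1463,0,0,0,0,0,0],
    [-0.1463,0,0,0,0,0,0],
    [-0.1463,0,0,0,0,0,0],
    [-0.1463,0,0,0,0,0,0],
    [-0.1463,0,0,0,0,0,0],
    [-0.1463,0,0,0,0,0,0],
    [0,0,0,0,0,0,0]
  ]
}}

```text
time: 1.75
position: [182.9, -571.4, 404.4]
tool_rot: [0.672, 0.221, 0.672, -0.221]
contact_force: [0.7, -0.4, 0.5]
finger_gap: 85.5
```

Call:
{"api": "send_rows", "payload": {
  "targets": [
    [0,0,0,2,30,0.8,0],
    [0,0,0,2.7,45,0.8,0],
    [0,0,0,2.7,45,0.8,0],
    [0,0,0,2.7,45,0.8,0],
    [0,0,0,2.7,45,0.8,0],
    [0,0,0,2.7,45,0.8,0],
    [0,0,0,2.7,45,0.8,0],
    [0,0,0,2.7,45,0.8,0],
    [0,0,0,2.7,45,0.8,0],
    [0,0,0,6.5,30,-24,0],
    [0,0,0,6.5,31,-25,0],
    [0,0,0,6.5,31,-25,0],
    [0,0,0,6.5,31,-25,0],
    [0,0,0,6.5,31,-25,0],
    [0,0,0,6.5,31,-25,0],
    [0,0,0,6.5,31,-25,0],
    [0,0,0,6.5,31,-25,0],
    [0,0,0,6.5,31,-25,0],
    [0,0,0,0,0,0,0]
  ]
}}

```text
time: 3.65
position: [405.1, 98.1, 321.7]
tool_rot: [0.671, 0.222, 0.672, -0.221]
contact_force: [-0.4, 0.6, -0.2]
finger_gap: 85.1
```

```bash
python3 - <<'E'
from h import *
D=down(.934-np.pi/2)
to([412.5,142,160],D);to([412.5,142,52],D)
snap('wrist','w1'); snap('top','t1'); print(w2px(load('w1'),[[412.5,142,78]]))
E
```

```text
tcp [405.1  98.1 321.7] -> [412.5 142.  314.7] turn [ 0.0001 -0.0017 -0.0001] shift(after turn axes) [  7.   39.7 -20.2] t 3.65
tcp [405.1  98.1 321.7] -> [412.5 142.  206.7] turn [ 0.0001 -0.0017 -0.0001] shift(after turn axes) [115.   39.7 -20.2] t 3.65
[[388.09785137 223.16334015]]
```

View pics/w1.png

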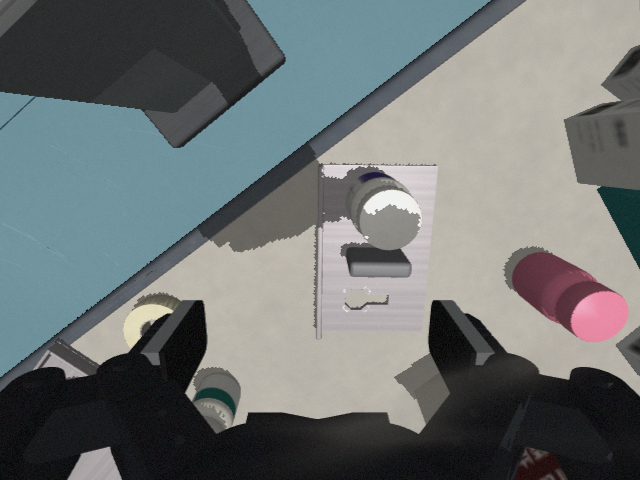

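Call:
{"api": "send_rows", "payload": {
  "targets": [
    [0,0,0,0,20,-10.5,0],
    [0,0,0,0,20,-10.5,0],
    [0,0,0,20,0,0,0],
    [0,0,0,20,0,0,0],
    [0,0,0,20,0,0,0],
    [0,0,0,20,0,0,0],
    [0,0,0,15,0,0,0],
    [0,0,0,12,0,0,0],
    [0,0,0,8,0,0,0],
    [0,0,0,0,0,0,0],
    [0,0,0,0,0,0,0]
  ]
}}

```text
time: 4.85
position: [413.4, 138.8, 208.1]
tool_rot: [0.672, 0.222, 0.671, -0.222]
contact_force: [-0.1, -0.1, -0.3]
finger_gap: 85.5
```

```bash
python3 - <<'E'
from h import *
D=down(.934-np.pi/2)
to([412.5,142,52],D)
c=snap('wrist','w2'); c2=snap('scene','s2'); crop(c2,150,180,150,120,5,'s2c')
E
```

```text
tcp [413.4 138.8 208.1] -> [412.5 142.  206.7] turn [-0.0014  0.0005 -0.0003] shift(after turn axes) [ 1.4  2.  -2.6] t 4.85
```

View pics/w2.png

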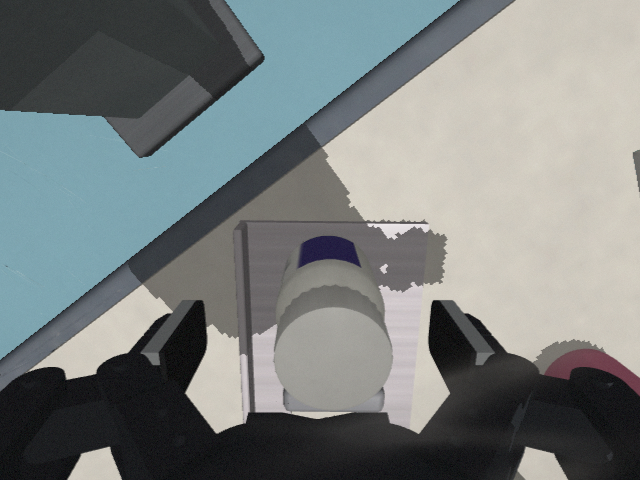

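View pics/s2c.png

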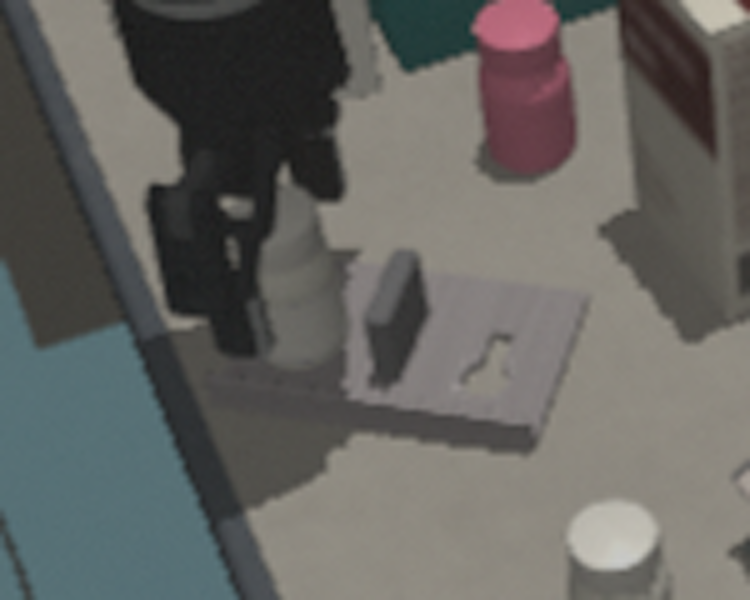

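```bash
python3 - <<'E'
from h import *
c=load('w2'); print(px2w(c,333,347,78), px2w(c,333,348,78))
D=down(.934-np.pi/2); p=px2w(c,333,347,78); to([p[0],p[1],52],D)
E
```

```text
[407.7413555  147.13764311  78.        ] [408.01651359 146.93905059  78.        ]
tcp [413.5 139.  208.4] -> [407.7 147.1 206.7] turn [-0.0009  0.0011 -0.0007] shift(after turn axes) [ 1.7  3.1 -9.5] t 4.95
```

Call:
{"api": "send_rows", "payload": {
  "targets": [
    [0,0,0,0,4,-5,0],
    [0,0,0,0,0,0,0],
    [0,0,0,0,0,0,80],
    [0,0,0,0,0,0,140],
    [0,0,0,0,0,0,180],
    [0,0,0,0,0,0,200],
    [0,0,0,0,0,0,200],
    [0,0,0,0,0,0,200],
    [0,0,0,0,0,0,200],
    [0,0,0,0,0,0,200]
  ],
  "squeeze": 25
}}

```text
time: 5.95
position: [411.6, 145.2, 207.7]
tool_rot: [0.672, 0.222, 0.671, -0.222]
contact_force: [-0.7, 0.6, 2.9]
finger_gap: 40.9
```

```bash
python3 - <<'E'
from h import *
c=snap('wrist','w3');s,_=st();print(s['finger_gap'],s['contact_force'],s['position'])
E
```

```text
41.407398713244326 [-0.94346076  0.15911462  3.44914236] [411.54785519 145.21733174 207.71759008]
```

View pics/w3.png

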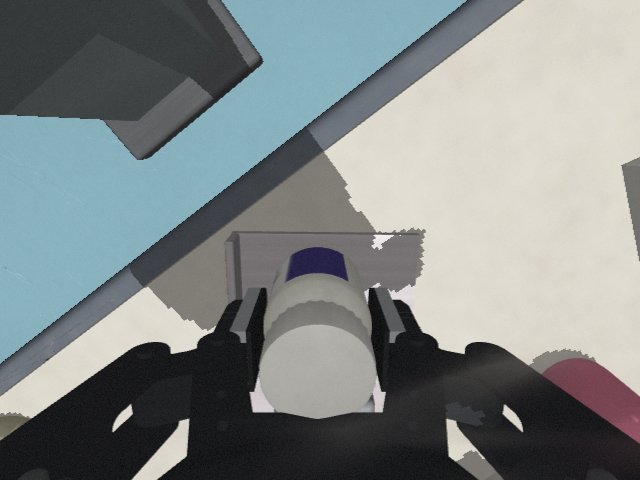

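Call:
{"api": "send_rows", "payload": {
  "targets": [
    [0,0,0,-8,0,0,200],
    [0,0,0,-20,0,0,200],
    [0,0,0,-30,0,0,200],
    [0,0,0,-30,0,0,200],
    [0,0,0,-22,0,0,200],
    [0.1,0,0,0,0,0,200],
    [0.141,0,0,0,0,0,200],
    [0.141,0,0,0,0,0,200],
    [0.141,0,0,0,0,0,200],
    [0.1,0,0,0,0,0,200],
    [0.08,0,0,0,0,0,200],
    [0,0,0,0,0,0,200]
  ]
}}

```text
time: 7.2
position: [411.3, 145.3, 317.7]
tool_rot: [0.554, 0.439, 0.554, -0.44]
contact_force: [1.4, 0.8, -0.9]
finger_gap: 41.2
```

```bash
python3 - <<'E'
from h import *
D=down(.23-np.pi/2)
to([443,-245,160],D)
E
```

```text
tcp [411.3 145.3 317.7] -> [ 443.  -245.   314.7] turn [-0.0005  0.      0.0003] shift(after turn axes) [  3.  -58.1 387.2] t 7.2
```

Call:
{"api": "send_rows", "payload": {
  "targets": [
    [0,0,0,0,-2,15,200],
    [0,0,0,0,-5,33,200],
    [0,0,0,0,-6,40,200],
    [0,0,0,0,-6,40,200],
    [0,0,0,0,-6,40,200],
    [0,0,0,0,-6,40,200],
    [0,0,0,0,-6,40,200],
    [0,0,0,0,-6,40,200],
    [0,0,0,0,-6,40,200],
    [0,0,0,0,-5,33,200],
    [0,0,0,0,-2,16,200],
    [0,0,0,0,-1.5,10,200],
    [0,0,0,0,0,0,200],
    [0,0,0,0,0,0,200]
  ]
}}

```text
time: 8.6
position: [444.0, -243.6, 317.6]
tool_rot: [0.554, 0.439, 0.555, -0.439]
contact_force: [0.3, 0.2, -0.5]
finger_gap: 41.4
```

```bash
python3 - <<'E'
from h import *
D=down(.23-np.pi/2)
to([443,-245,160],D)
snap('wrist','w4'); c=snap('scene','s4'); crop(c,180,230,200,220,2.7,'s4c')
E
```

```text
tcp [ 444.  -243.6  317.6] -> [ 443.  -245.   314.7] turn [ 0.0018 -0.0006  0.0001] shift(after turn axes) [ 2.9 -1.2  1.1] t 8.6
```

View pics/w4.png

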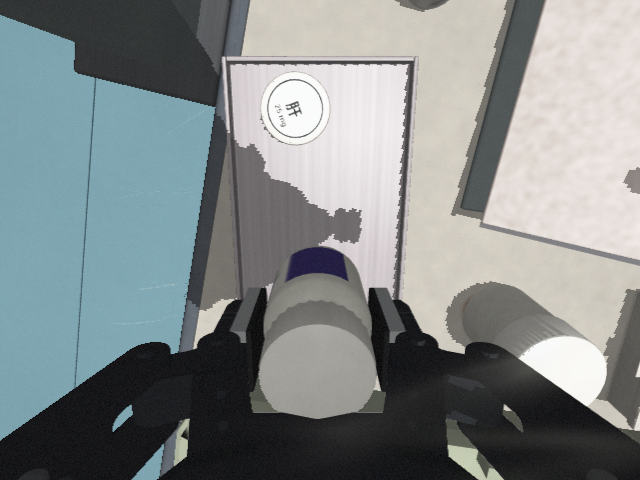

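View pics/s4c.png

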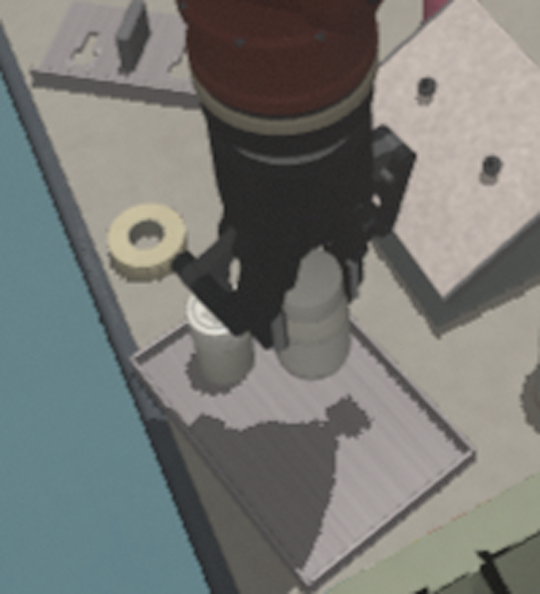

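Call:
{"api": "send_rows", "payload": {
  "targets": [
    [0,0,0,20,0,0,200],
    [0,0,0,25,0,0,200],
    [0,0,0,25,0,0,200],
    [0,0,0,20,0,0,200],
    [0,0,0,12,0,0,200],
    [0,0,0,5,0,0,200],
    [0,0,0,2,0,0,200],
    [0,0,0,1,0,0,200],
    [0,0,0,0,0,0,200],
    [0,0,0,0,0,0,200]
  ]
}}

```text
time: 9.7
position: [444.1, -244.9, 208.3]
tool_rot: [0.555, 0.439, 0.554, -0.439]
contact_force: [-0.4, -0.6, -0.3]
finger_gap: 41.1
```

Call:
{"api": "send_rows", "payload": {
  "targets": [
    [0,0,0,0.8,0,0,200],
    [0,0,0,0.6,0,0,200],
    [0,0,0,0,0,0,180],
    [0,0,0,0,0,0,130],
    [0,0,0,0,0,0,60],
    [0,0,0,0,0,0,0],
    [0,0,0,0,0,0,0],
    [0,0,0,0,0,0,0],
    [0,0,0,0,0,0,0]
  ]
}}

```text
time: 10.6
position: [443.9, -244.6, 206.1]
tool_rot: [0.554, 0.439, 0.554, -0.439]
contact_force: [0.4, 0.1, -0.6]
finger_gap: 85.2
```

```bash
python3 - <<'E'
from h import *
D=down(.23-np.pi/2)
to([443,-245,160],D); s,_=st();print(s['finger_gap'],s['contact_force'])
snap('wrist','w5'); c=snap('scene','s5'); crop(c,180,230,200,220,2.7,'s5c')
E
```

```text
tcp [ 443.9 -244.6  206.1] -> [ 443.  -245.   314.7] turn [ 0.0005 -0.0001  0.0001] shift(after turn axes) [-108.6   -0.9    0.2] t 10.6
85.23755149734079 [ 0.37080535  0.12919396 -0.62506203]
```

View pics/w5.png

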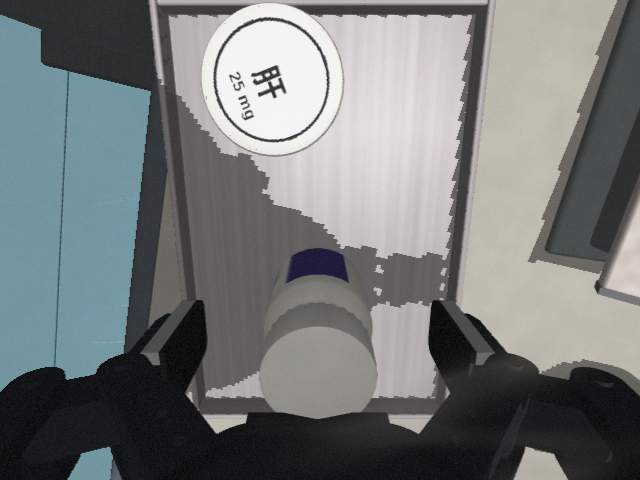

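Call:
{"api": "send_rows", "payload": {
  "targets": [
    [0,0,0,-15,0,0,0],
    [0,0,0,-30,0,0,0],
    [-0.12,0,0,-35,0,0,0],
    [-0.145,0,0,-35,0,0,0],
    [-0.145,0,0,-25,0,0,0],
    [-0.145,0,0,0,0,0,0],
    [-0.145,0,0,0,0,0,0],
    [-0.145,0,0,0,0,0,0],
    [-0.145,0,0,0,0,0,0],
    [-0.145,0,0,0,0,0,0],
    [-0.145,0,0,0,0,0,0],
    [-0.145,0,0,0,0,0,0],
    [-0.145,0,0,0,0,0,0],
    [-0.145,0,0,0,0,0,0],
    [-0.145,0,0,0,0,0,0],
    [-0.145,0,0,0,0,0,0],
    [-0.145,0,0,0,0,0,0],
    [-0.125,0,0,0,0,0,0],
    [0,0,0,0,0,0,0]
  ]
}}

```text
time: 12.6
position: [443.9, -244.6, 347.4]
tool_rot: [0.631, -0.32, 0.631, 0.319]
contact_force: [-0.0, -0.2, 1.1]
finger_gap: 85.5
```

```bash
python3 - <<'E'
from h import *
to([449.6,116.5,150],down(.934))
E
```

```text
tcp [ 443.9 -244.6  347.4] -> [449.6 116.5 304.7] turn [ 0.0025 -0.0002  0.0011] shift(after turn axes) [ 42.7 210.1 293.7] t 12.6
```

Call:
{"api": "send_rows", "payload": {
  "targets": [
    [0,0,0,2,10,14,0],
    [0,0,0,4,22,31,0],
    [0,0,0,5,25,35,0],
    [0,0,0,5,25,35,0],
    [0,0,0,5,25,35,0],
    [0,0,0,5,25,35,0],
    [0,0,0,5,25,35,0],
    [0,0,0,5,25,35,0],
    [0,0,0,4,18,25,0],
    [0,0,0,2,10,14,0],
    [0,0,0,0,0,0,0],
    [0,0,0,0,0,0,0]
  ]
}}

```text
time: 13.8
position: [449.2, 117.0, 304.4]
tool_rot: [0.631, -0.318, 0.631, 0.318]
contact_force: [0.5, 0.2, -0.4]
finger_gap: 85.5
```

```bash
python3 - <<'E'
from h import *
to([449.6,116.5,150],down(.934))
c=snap('wrist','w6'); crop(c,150,150,350,270,2.2,'w6c')
L=np.array([[35,-70,4],[35,70,4],[-55,-70,18],[-55,70,18],[-22,-40,4],[-22,40,4],[12,0,42],[-32,0,42],[4.5,40,4],[4.5,-40,4]])
M=R.from_euler('z',.934).as_matrix(); print(w2px(c,L@M.T+[455.5,124.5,0]).round(0))
E
```

```text
tcp [449.2 117.  304.4] -> [449.6 116.5 304.7] turn [ 0.     -0.0002  0.0002] shift(after turn axes) [-0.3 -0.6 -0.2] t 13.8
[[224. 287.]
 [405. 287.]
 [210. 171.]
 [418. 171.]
 [260. 215.]
 [369. 215.]
 [314. 278.]
 [314. 212.]
 [368. 249.]
 [261. 249.]]
```

View pics/w6.png

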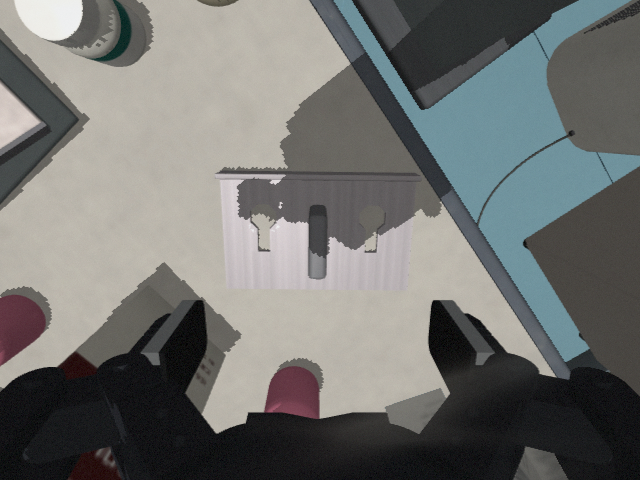

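View pics/w6c.png

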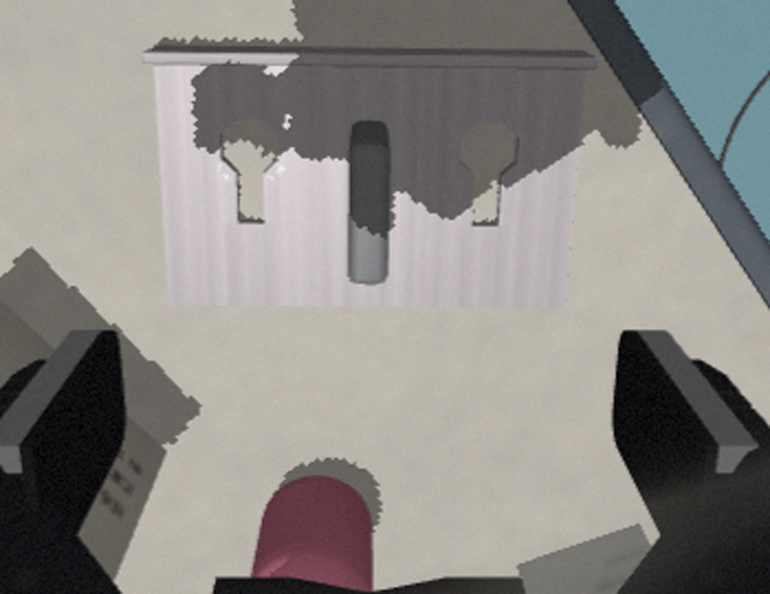

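```bash
cat > fw.py <<'E'
from h import *
from scipy.optimize import least_squares
c=load('w6'); k=lambda X,Y:(150+(X+.5)/2.2-.5,150+(Y+.5)/2.2-.5)
o=[((35,-70,4),k(168,303)),((35,70,4),k(564,308)),((-55,-70,18),k(148,50)),((-55,70,18),k(594,56)),((12,0,42),k(368,284)),((-32,0,42),k(370,145)),((4.5,-40,4),k(252,222)),((4.5,40,4),k(486,224))]
def loc(p,L): c_,q=np.cos(p[2]),np.sin(p[2]); return np.array([p[0]+c_*L[0]-q*L[1],p[1]+q*L[0]+c_*L[1],L[2]])
f=lambda p:np.concatenate([w2px(c,loc(p,L))[0]-uv for L,uv in o])
r=least_squares(f,[455,124,.93],loss='soft_l1'); print(r.x,r.fun.round(1))
p=r.x; g=loc(p,(-10,0,30)); to(g,down(p[2])); to(loc((455.5,124.5,.934),(-10,0,30)),down(.934))
E
python3 fw.py
```

```text
[454.7127609  127.03520319   0.92186129] [-0.   0.2  0.9  0.2 -2.9 -0.3  2.7 -0.2 -0.   1.2  0.  -0.9 -0.4 -0.
 -0.3  0.5]
tcp [449.4 116.5 304.5] -> [448.7 119.1 184.7] turn [ 0.0115 -0.0001  0.0004] shift(after turn axes) [119.8   2.2   1.6] t 13.85
tcp [449.4 116.5 304.5] -> [449.6 116.5 184.7] turn [-0.0006 -0.0001  0.0004] shift(after turn axes) [ 1.198e+02 -1.000e-01  1.000e-01] t 13.85
```

Call:
{"api": "send_rows", "payload": {
  "targets": [
    [0.009,0,0,0,1.8,1,0],
    [0,0,0,20,0,0,0],
    [0,0,0,25,0,0,0],
    [0,0,0,25,0,0,0],
    [0,0,0,20,0,0,0],
    [0,0,0,15,0,0,0],
    [0,0,0,10,0,0,0],
    [0,0,0,5,0,0,0],
    [0,0,0,0,0,0,0],
    [0,0,0,0,0,0,0]
  ]
}}

```text
time: 14.85
position: [449.1, 118.3, 184.9]
tool_rot: [0.633, -0.316, 0.632, 0.315]
contact_force: [1.0, 0.1, 0.2]
finger_gap: 85.6
```

```bash
python3 - <<'E'
from h import *
to([449,118.5,30],down(.925))
c=snap('wrist','w7')
E
```

```text
tcp [449.1 118.3 184.9] -> [449.  118.5 184.7] turn [0.0003 0.0005 0.0008] shift(after turn axes) [0.2 0.2 0.1] t 14.85
```

View pics/w7.png

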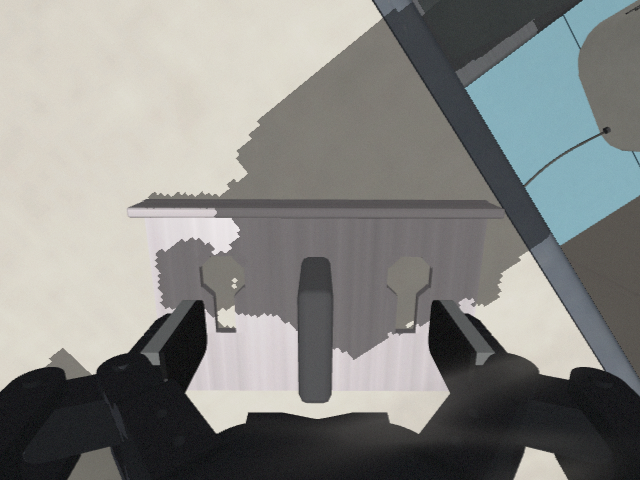

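Call:
{"api": "send_rows", "payload": {
  "targets": [
    [0,0,0,0,0,0,120],
    [0,0,0,0,0,0,180],
    [0,0,0,0,0,0,220],
    [0,0,0,0,0,0,255],
    [0,0,0,0,0,0,255],
    [0,0,0,0,0,0,255],
    [0,0,0,0,0,0,255],
    [0,0,0,0,0,0,255]
  ],
  "squeeze": 70
}}

```text
time: 15.7
position: [448.9, 118.5, 184.4]
tool_rot: [0.633, -0.316, 0.633, 0.316]
contact_force: [0.1, 0.4, 3.8]
finger_gap: 11.1
```

```bash
python3 - <<'E'
from h import *
s,_=st(); print(s['contact_force'],s['wrist_torque'],s['finger_gap'])
to([449,118.5,30],down(.925))
c=snap('wrist','w8')
E
```

```text
[0.12723119 0.361054   3.80318626] [-0.05424162  0.03309906 -0.00741472] 11.093711072863412
tcp [448.9 118.5 184.4] -> [449.  118.5 184.7] turn [0.0007 0.0002 0.0004] shift(after turn axes) [-0.3 -0.1  0.1] t 15.7
```

View pics/w8.png

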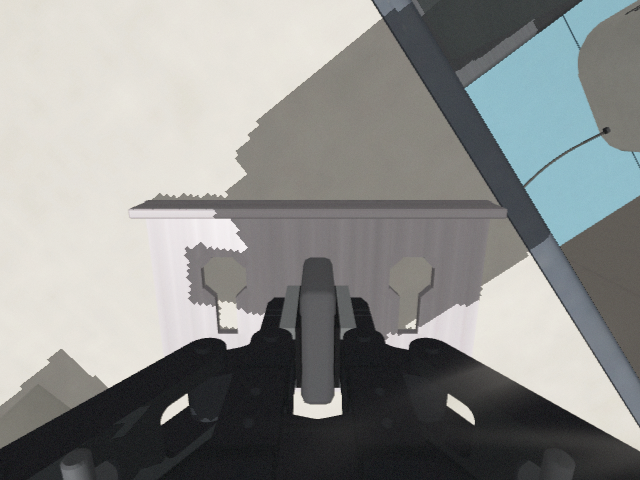

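```bash
python3 - <<'E'
from h import *
t=load('top0'); s=load('scene0')
for uv in [(208,205),(257,203),(210,243),(258,240)]: print(px2w(t,*uv,160).round(0))
for uv in [(210,250),(262,245)]: print('base',px2w(t,*uv,0).round(0))
print('base scene',[px2w(s,*uv,0).round(0) for uv in [(300,243),(318,233),(279,226)]])
c=load('w8'); crop(c,110,180,420,170,1.9,'w8c')
E
```

```text
[629. 160. 160.]
[635.  78. 160.]
[564. 151. 160.]
[572.  72. 160.]
base [581. 184.   0.]
base [595.  84.   0.]
base scene [array([593.,  71.,   0.]), array([641.,  80.,   0.]), array([573., 139.,   0.])]
```

View pics/w8c.png

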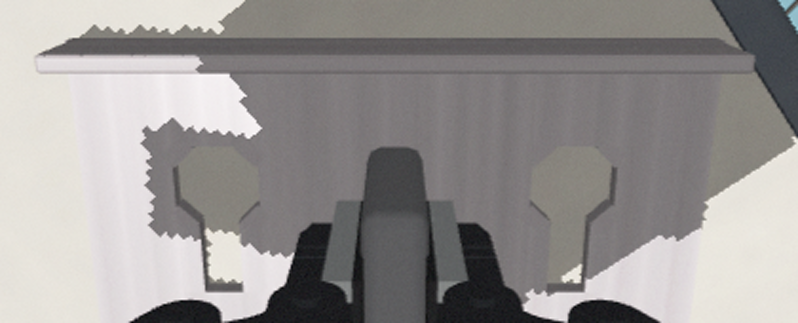

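```bash
cat > fw8.py <<'E'
from h import *
from scipy.optimize import least_squares
c=load('w8'); k=lambda X,Y:(110+(X+.5)/1.9-.5,180+(Y+.5)/1.9-.5)
o=[((-55,-70,18),k(36,55)),((-55,70,18),k(754,54)),((-51,-70,18),k(38,73)),((-51,70,18),k(752,71)),((4.5,-40,4),k(224,292)),((4.5,40,4),k(566,291))]
def loc(p,L): c_,q=np.cos(p[2]),np.sin(p[2]); return np.array([p[0]+c_*L[0]-q*L[1],p[1]+q*L[0]+c_*L[1],L[2]])
f=lambda p:np.concatenate([w2px(c,loc(p,L))[0]-uv for L,uv in o])
r=least_squares(f,[455,124,.93],loss='soft_l1'); print(r.x,r.fun.round(1))
s,Rt=st(); print('plate in tool',Rt.inv().apply(loc(r.x,(0,0,0))-s['position']).round(2), r.x[2])
Q=(Rt.as_matrix()[:,1]); print('tool frame yaw',np.arctan2(-Q[0],Q[1]))
E
python3 fw8.py
```

```text
[453.94611352 127.91792728   0.92915463] [-2.8 -0.3  2.4 -0.6 -2.3  0.8  2.   1.2  0.1 -0.1 -0.1  0.1]
plate in tool [184.4    1.73  10.56] 0.9291546335545869
tool frame yaw 0.9256812496490394
```

Call:
{"api": "send_rows", "payload": {
  "targets": [
    [0,0,0,-5,0,0,255],
    [0,0,0,-15,0,0,255],
    [0,0,0,-30,0,0,255],
    [0,0,0,-35,0,0,255],
    [0,0,0,-30,0,0,255],
    [0,0,0,-15,0,0,255],
    [0,0,0,0,0,0,255]
  ]
}}

```text
time: 16.45
position: [449.3, 118.5, 315.8]
tool_rot: [0.634, -0.316, 0.632, 0.315]
contact_force: [0.5, -0.7, -2.4]
finger_gap: 11.2
```

```bash
cat >> h.py <<'E'
BO=np.array([609,-120.5,80.]); BY=.072; PT=np.array([184.4,0,9.7])
def bt(x,y,h):
    M=R.from_euler('ZY',[BY,-np.pi/6]).as_matrix(); D=down(BY,np.pi/6)
    return BO+M@[x,y,h]-D.apply(PT),D
E
python3 - <<'E'
from h import *
s,_=st(); print(s['contact_force'],s['finger_gap'])
snap('wrist','w9')
p,D=bt(22,0,60)
to([440,10,320],down(BY),False)
to(p,D,False); print((down(BY).inv()*D).as_rotvec())
E
```

```text
[ 0.50203699 -0.74277448 -2.44272958] 11.185645830828689
tcp [448.9 118.5 313.9] -> [440.  10. 320.] turn [8.537e-01 3.000e-04 3.000e-04] shift(after turn axes) [  -6.1 -107.5  -16.7] t 16.5
tcp [448.9 118.5 313.9] -> [ 497.7 -128.5  297.8] turn [ 0.8337 -0.4908 -0.2231] shift(after turn axes) [  29.5 -249.9   18.8] t 16.5
[-3.50939819e-18 -5.23598776e-01 -3.50939819e-18]
```

View pics/w9.png

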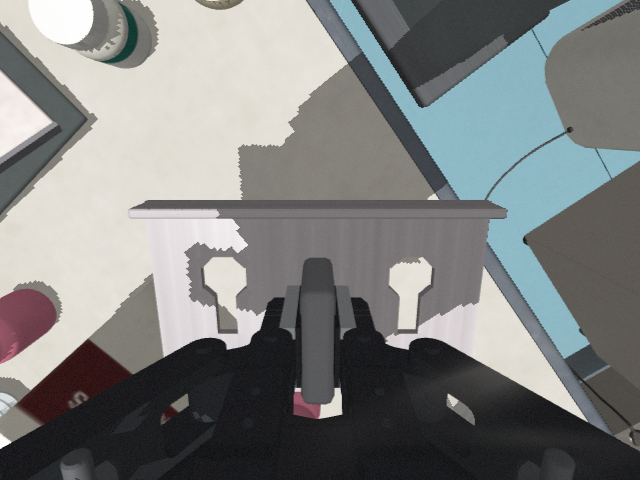

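Call:
{"api": "send_rows", "payload": {
  "targets": [
    [0,0,0,-2,-8,-10,255],
    [0,0,0,-2,-20,-26,255],
    [0,0,0,-2,-20,-26,255],
    [0.05,0,0,0,-18,-26,255],
    [0.14,0,0,0,0,0,255],
    [0.14,0,0,0,0,0,255],
    [0.14,0,0,0,0,0,255],
    [0.14,0,0,0,0,0,255],
    [0.14,0,0,0,0,0,255],
    [0.1,0,0,0,0,0,255],
    [0,0,0,0,0,0,255]
  ]
}}

```text
time: 17.6
position: [448.0, 8.0, 318.4]
tool_rot: [0.706, -0.026, 0.708, 0.026]
contact_force: [-0.2, 0.1, -2.0]
finger_gap: 11.1
```

```bash
python3 - <<'E'
from h import *
p,D=bt(22,0,60)
to(p,D,False); to(p,down(BY),False)
E
```

```text
tcp [448.    8.  318.4] -> [ 497.7 -128.5  297.8] turn [ 0.0017 -0.5262 -0.0012] shift(after turn axes) [  37.7 -139.7   24.1] t 17.6
tcp [448.    8.  318.4] -> [ 497.7 -128.5  297.8] turn [ 0.002  -0.0026 -0.0007] shift(after turn axes) [  20.6 -139.7   39.7] t 17.6
```

Call:
{"api": "send_rows", "payload": {
  "targets": [
    [0,0,0,0,-15,0,255],
    [0,0,0,0,-35,0,255],
    [0,0,0,0,-40,0,255],
    [0,0,0,0,-35,0,255],
    [0,0,0,0,-15,0,255],
    [0,-0.08,0,0,0,0,255],
    [0,-0.13,0,0,0,0,255],
    [0,-0.13,0,0,0,0,255],
    [0,-0.13,0,0,0,0,255],
    [0,-0.056,0,0,0,0,255],
    [0,0,0,0,0,0,255]
  ]
}}

```text
time: 18.7
position: [458.4, -130.9, 319.0]
tool_rot: [0.866, -0.02, 0.499, 0.033]
contact_force: [-0.8, 0.4, -2.5]
finger_gap: 11.2
```

```bash
python3 - <<'E'
from h import *
p,D=bt(22,0,40)
to(p,D,False)
s,_=st(); print(s['contact_force'],s['finger_gap'],s['q'].round(2))
E
```

```text
tcp [ 458.4 -130.9  319. ] -> [ 507.7 -127.8  280.5] turn [ 0.0048  0.0024 -0.0019] shift(after turn axes) [58.1 -0.5 23.6] t 18.7
[-0.76581148  0.41264445 -2.4880089 ] 11.171610354832321 [-0.65 -0.68 -0.76  1.08  0.34 -0.66]
```

Call:
{"api": "send_rows", "payload": {
  "targets": [
    [0.0045,0.002,-0.0015,8,0,6,255],
    [0,0,0,18,0,9,255],
    [0,0,0,20,0,9,255],
    [0,0,0,12,0,0,255],
    [0,0,0,0,0,0,255],
    [0,0,0,0,0,0,255]
  ]
}}

```text
time: 19.3
position: [508.4, -127.4, 281.5]
tool_rot: [0.865, -0.017, 0.5, 0.031]
contact_force: [-0.4, 0.2, -1.7]
finger_gap: 10.8
```

```bash
python3 - <<'E'
from h import *
p,D=bt(22,0,40)
to(p,D,False)
snap('wrist','w10');c=snap('top','t10'); crop(c,290,150,220,160,3.6,'t10c'); c=snap('scene','s10'); crop(c,270,180,160,180,3.3,'s10c')
E
```

```text
tcp [ 508.4 -127.4  281.5] -> [ 507.7 -127.8  280.5] turn [-0.001  -0.0017 -0.0011] shift(after turn axes) [ 0.5 -0.4 -1.1] t 19.3
```

View pics/w10.png

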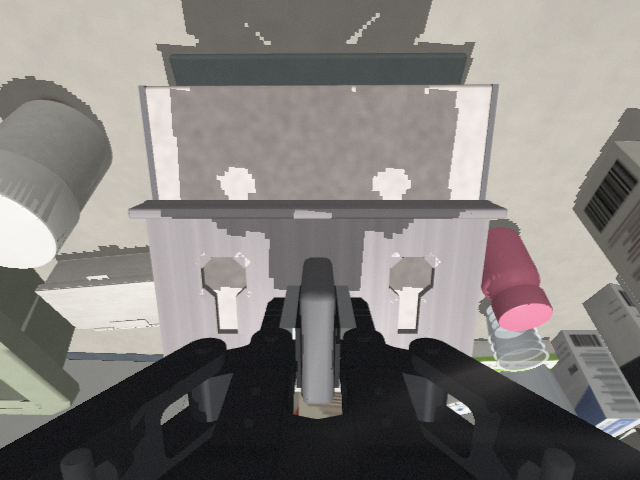

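View pics/t10c.png

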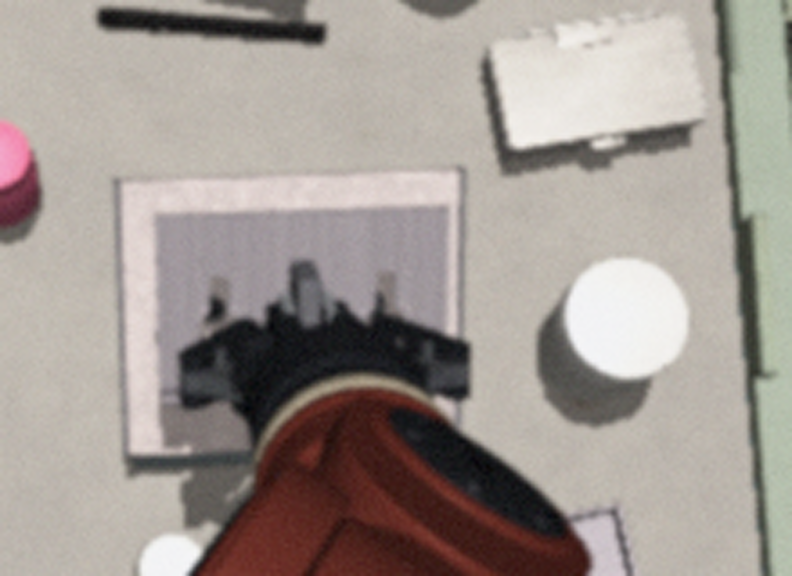

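View pics/s10c.png

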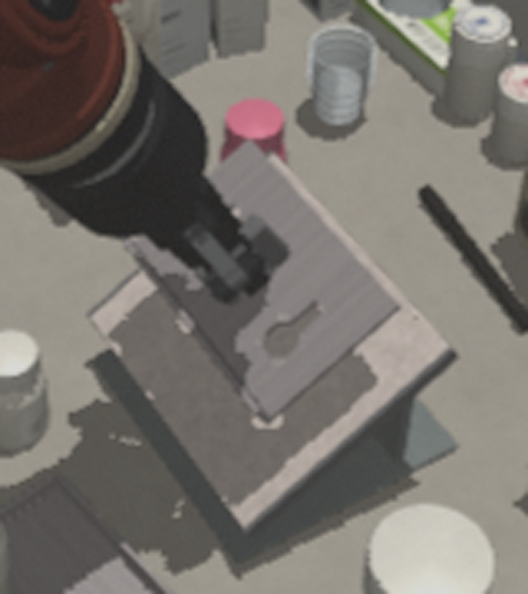

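```bash
python3 - <<'E'
from h import *
c=load('w10'); crop(c,120,60,400,170,2,'w10c')
E
```

```text
(no output)
```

View pics/w10c.png

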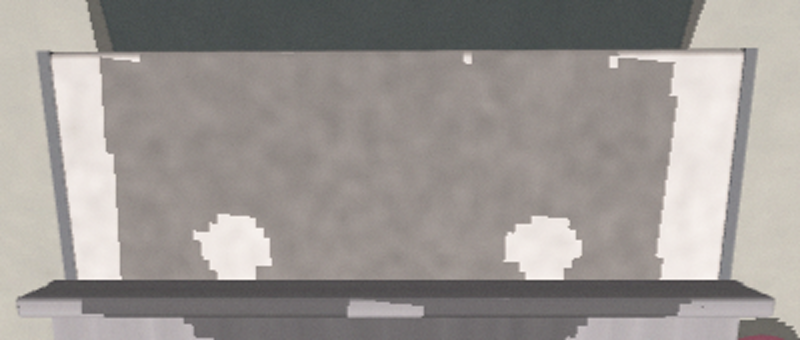

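```bash
cat > rel.py <<'E'
from h import *
s,Rt=st(); T=s['position']
def ray(c,u,v):
    q=c['rotation']; Rm=R.from_quat([q[1],q[2],q[3],q[0]])
    d=Rt.inv().apply(Rm.apply([(u-c['cx'])/c['fx'],-(v-c['cy'])/c['fy'],-1.])); o=Rt.inv().apply(c['position']-T); return o,d
def at(c,u,v,x): o,d=ray(c,u,v); return o+d*(x-o[0])/d[0]
if __name__=='__main__':
    c=load('w10')
    H=40
    for H in (38,40,42):
        b=at(c,318.5,85.8,184.4+H); l=at(c,317.6,208.3,184.4-18); l2=at(c,317.6,217.5,184.4-18); se=at(c,318,331.5,184.4-4)
        print('board x0 tool z',b[2]+80,'plate x0 from lip',l[2]+55,l2[2]+51,se[2]-4.5,'plate x in board',l[2]+55-b[2]-80, 'y',b[1],l[1])
    print('cmd est', np.round(R.from_euler('ZY',[BY,-np.pi/6]).inv().apply(Rt.apply(PT)+T-BO),2))
E
python3 rel.py
```

```text
board x0 tool z -13.791419122502177 plate x0 from lip 8.977950694182354 8.42426599390052 7.942051261988055 plate x in board 22.76936981668453 y 1.2906598853247626 0.7508814160283638
board x0 tool z -14.005230636164356 plate x0 from lip 8.977950694182354 8.42426599390052 7.942051261988055 plate x in board 22.98318133034671 y 1.3012566001632813 0.7508814160283638
board x0 tool z -14.21904214982655 plate x0 from lip 8.977950694182354 8.42426599390052 7.942051261988055 plate x in board 23.196992844008903 y 1.3118533150018 0.7508814160283638
cmd est [24.2  -0.11 41.56]
```

Call:
{"api": "send_rows", "payload": {
  "targets": [
    [0,0,0,8,0.4,0,255],
    [0,0,0,10,0,0,255],
    [0,0,0,6,0,0,255],
    [0,0,0,1.5,0,0,255],
    [0,0,0,0,0,0,255],
    [0,0,0,0,0,0,255]
  ]
}}

```text
time: 20.05
position: [521.6, -126.2, 260.0]
tool_rot: [0.866, -0.017, 0.5, 0.031]
contact_force: [0.1, 0.6, -1.4]
finger_gap: 10.9
```

```bash
python3 - <<'E'
from rel import *
print(s['contact_force'])
print('cmd est', np.round(R.from_euler('ZY',[BY,-np.pi/6]).inv().apply(Rt.apply(PT)+T-BO),2))
c=snap('wrist','w11'); crop(c,180,230,270,120,2.9,'w11c'); 
c=snap('scene','s11'); crop(c,270,180,160,180,3.3,'s11c')
E
```

```text
[ 0.0692285   0.58532954 -1.35587716]
cmd est [23.93  0.67 15.3 ]
```

View pics/w11c.png

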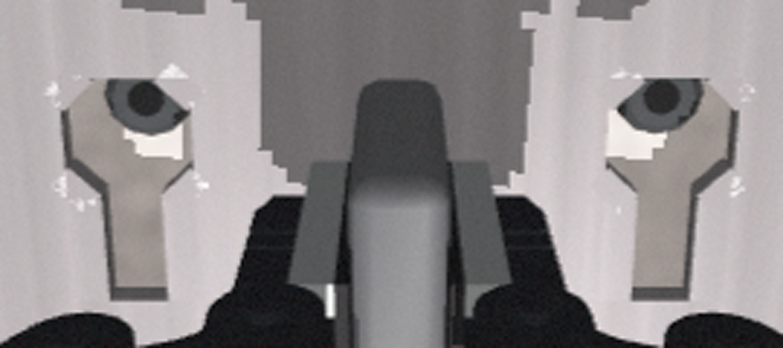

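View pics/s11c.png

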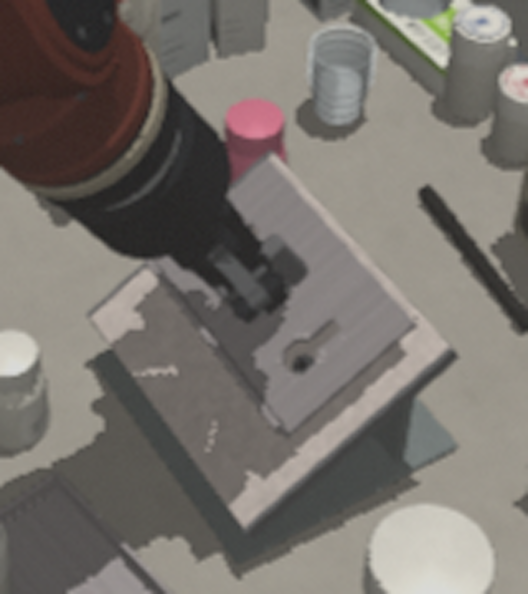

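View pics/w11.png

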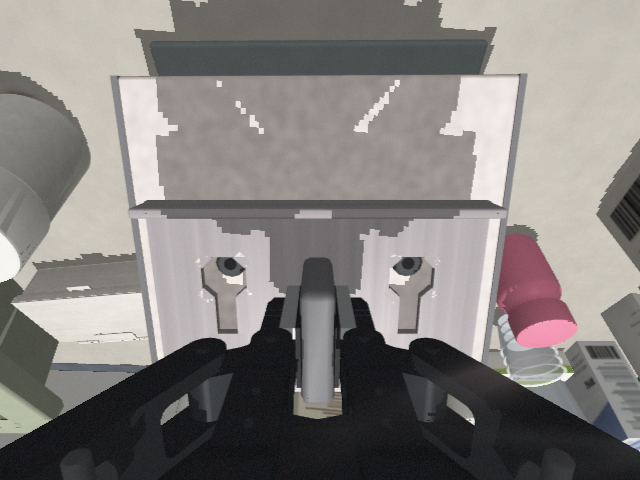

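```bash
python3 - <<'E'
from rel import *
c=load('w11')
for h in (14,16,18):
    a=at(c,230.7,263.5,184.4+h-10);b=at(c,407.2,263.5,184.4+h-10); print(h,a,b)
l=at(c,317.6,208.3,184.4-18);se=at(c,318,331.5,184.4-4);print(l[2]+55,se[2]-4.5)
b=at(c,319,75,184.4+15.5); print('board edge',b[2]+80)
# hole rim predicted px for plate x0=8.3
q=c['rotation']
pts=[]
for y in(-40,40):
  for x,z in((-31.5,4),(-12.5,4),(-22,4),(-31.5,0)): pts.append(T+Rt.apply([184.4-z,y+.9,8.3+x]))
print(w2px(c,np.array(pts)).round(1))
E
```

```text
14 [188.4        -38.45181526 -15.22527093] [188.4         40.19844012 -15.2866821 ]
16 [190.4        -38.93626267 -14.50168613] [190.4         40.70771888 -14.56387321]
18 [192.4        -39.42071008 -13.77810133] [192.4         41.21699765 -13.84106432]
10.244994032786721 9.58601350378541
board edge -14.447347495906484
[[223.8 252.1]
 [226.7 293.8]
 [225.3 273.3]
 [226.  249.2]
 [414.5 252.2]
 [411.3 293.9]
 [412.9 273.4]
 [412.2 249.3]]
```

```bash
python3 - <<'E'
from h import *
for i in range(1): 
    s,Rt=st(); print(s['position'],Rt.as_quat())
Ms=[]
def at(c,u,v,x,o=np.array([31.,-.3,-68.4]),M=np.array([[0,.278,-.961],[1,0,0],[0,-.961,-.278]])):
    d=M@[(u-c['cx'])/c['fx'],-(v-c['cy'])/c['fy'],-1.]; return o+d*(x-o[0])/d[0]
c=load('w10'); 
print('w10 lip,slot',at(c,318,208.3,166.4)[2]+55,at(c,318,331.5,180.4)[2]-4.5,'board',at(c,318.5,85.8,184.4+41)[2]+80)
c=load('w11')
print('w11 lip,slot',at(c,318,208.3,166.4)[2]+55,at(c,318,331.5,180.4)[2]-4.5,'board',at(c,319,75,184.4+15.5)[2]+80, 'head',[at(c,319,263.5,174.4+h)[2] for h in (14,15,16,17,18)])
E
```

```text
[ 521.61634921 -126.24684717  260.29119219] [-0.01751392  0.4993327   0.03091255  0.86568154]
w10 lip,slot 14.298521178331455 13.364533385017467 board -8.534841355049224
w11 lip,slot 14.298521178331455 13.364533385017467 board -10.065060721603501 head [np.float64(-11.306348058454049), np.float64(-10.943618376487429), np.float64(-10.580888694520816), np.float64(-10.218159012554189), np.float64(-9.855429330587576)]
```

Call:
{"api": "send_rows", "payload": {
  "targets": [
    [0,0,0,1,0.4,-2,255],
    [0,0,0,1.5,0,0,255],
    [0,0,0,0,0,0,255],
    [0,0,0,0,0,0,255]
  ]
}}

```text
time: 20.55
position: [521.0, -125.8, 256.7]
tool_rot: [0.866, -0.017, 0.5, 0.031]
contact_force: [0.2, 0.2, -1.8]
finger_gap: 11.2
```

```bash
python3 - <<'E'
from rel import *
print(s['contact_force'])
print('cmd est', np.round(R.from_euler('ZY',[BY,-np.pi/6]).inv().apply(Rt.apply(PT)+T-BO),2))
c=snap('wrist','w12'); crop(c,180,230,270,120,2.9,'w12c'); 
E
```

```text
[ 0.21347891  0.17215306 -1.77500756]
cmd est [21.79  1.06 12.7 ]
```

View pics/w12c.png

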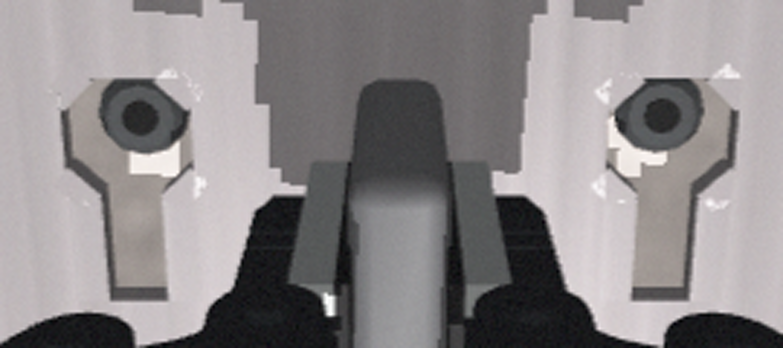

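Call:
{"api": "send_rows", "payload": {
  "targets": [
    [0,0,0,2,0,-0.3,255],
    [0,0,0,2,0,0,255],
    [0,0,0,2,0,0,255],
    [0,0,0,2,0,0,255],
    [0,0,0,0,0,0,255]
  ]
}}

```text
time: 21.1
position: [524.7, -125.5, 249.2]
tool_rot: [0.865, -0.017, 0.5, 0.031]
contact_force: [0.0, -0.2, -2.5]
finger_gap: 10.6
```

```bash
python3 - <<'E'
from rel import *
print(s['contact_force'],s['wrist_torque'])
print('cmd est', np.round(R.from_euler('ZY',[BY,-np.pi/6]).inv().apply(Rt.apply(PT)+T-BO),2))
c=snap('wrist','w13'); crop(c,180,230,270,120,2.9,'w13c'); 
E
```

```text
[ 0.0306794  -0.2393636  -2.48140349] [-0.05183988  0.72680235  0.01182123]
cmd est [21.21  1.21  4.37]
```

View pics/w13c.png

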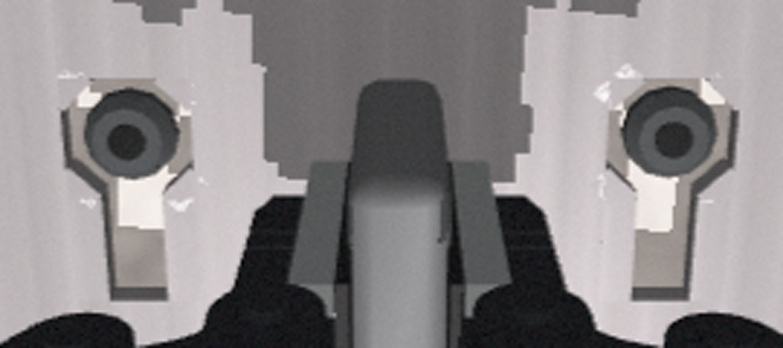

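Call:
{"api": "send_rows", "payload": {
  "targets": [
    [0,0,0,1.5,-0.2,0,255],
    [0,0,0,1.5,0,0,255],
    [0,0,0,1,0,0,255],
    [0,0,0,0,0,0,255]
  ]
}}

```text
time: 21.55
position: [526.7, -125.6, 246.0]
tool_rot: [0.865, -0.017, 0.5, 0.031]
contact_force: [-0.1, 0.0, -2.1]
finger_gap: 11.0
```

```bash
cat > chk.py <<'E'
from rel import *
import sys
B=R.from_euler('ZY',[BY,-np.pi/6])
print('F board',B.inv().apply(s['contact_force']).round(2),s['wrist_torque'].round(2),s['finger_gap'],s['time'])
print('cmd est', np.round(B.inv().apply(Rt.apply(PT)+T-BO),2))
E
python3 chk.py
```

```text
F board [-1.17  0.02 -1.75] [-0.11  0.7  -0.02] 11.046274053225742 21.55
cmd est [21.34  0.95  0.53]
```

Call:
{"api": "send_rows", "payload": {
  "targets": [
    [0,0,0,0.7,0,0,255],
    [0,0,0,0,0,0,255],
    [0,0,0,0,0,0,255]
  ]
}}

```text
time: 21.85
position: [527.1, -125.6, 245.6]
tool_rot: [0.866, -0.017, 0.5, 0.031]
contact_force: [0.1, 0.1, -1.8]
finger_gap: 10.9
```

```bash
python3 chk.py
```

```text
F board [-0.8   0.12 -1.57] [-0.06  0.77  0.  ] 10.852151887560295 21.85
cmd est [21.58  0.83  0.07]
```

Call:
{"api": "send_rows", "payload": {
  "targets": [
    [0,0,0,0.7,0,0,255],
    [0,0,0,0,0,0,255],
    [0,0,0,0.5,0,0,255],
    [0,0,0,0,0,0,255]
  ]
}}

```text
time: 22.25
position: [527.7, -125.6, 244.8]
tool_rot: [0.866, -0.017, 0.5, 0.031]
contact_force: [-5.1, 0.5, 2.3]
finger_gap: 11.0
```

```bash
python3 chk.py
```

```text
F board [-3.26  0.88  4.52] [0.18 1.16 0.13] 10.984944565823742 22.25
cmd est [21.58  0.84 -0.89]
```

```bash
python3 - <<'E'
from h import *
c=snap('wrist','w14'); crop(c,180,230,270,120,2.9,'w14c'); c=snap('scene','s14'); crop(c,270,180,160,180,3.3,'s14c')
E
```

```text
(no output)
```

View pics/w14c.png

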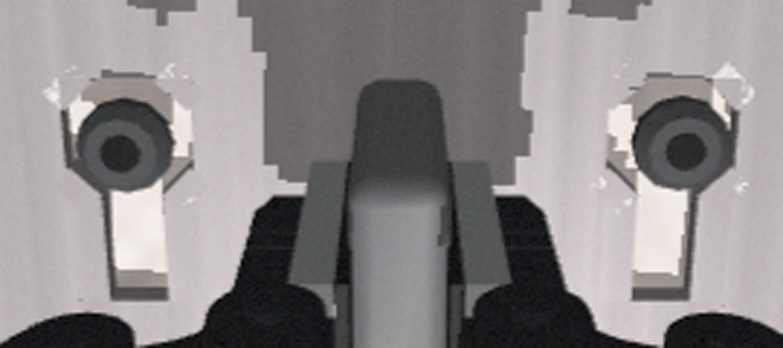

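View pics/s14c.png

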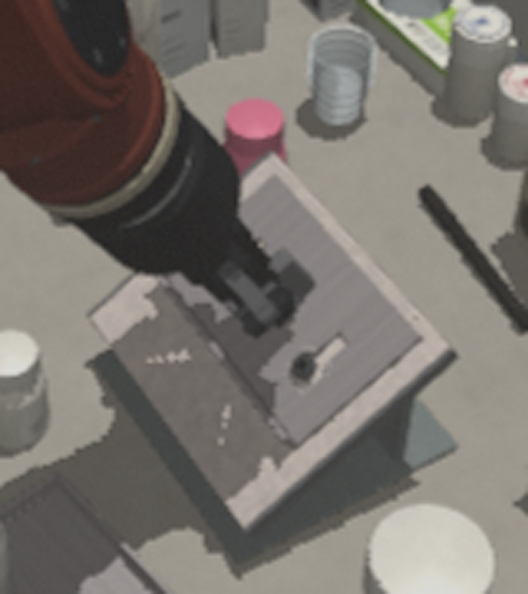

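Call:
{"api": "send_rows", "payload": {
  "targets": [
    [0,0,0,-0.4,0,0,255],
    [0,0,0,0,0,-1,255],
    [0,0,0,0,0,-1.5,255],
    [0,0,0,0,0,-2,255],
    [0,0,0,0,0,-2,255],
    [0,0,0,0,0,-1.5,255],
    [0,0,0,0,0,0,255]
  ]
}}

```text
time: 23.05
position: [520.4, -126.0, 240.8]
tool_rot: [0.866, -0.017, 0.5, 0.031]
contact_force: [-0.9, 0.0, -2.0]
finger_gap: 10.8
```

```bash
python3 chk.py; python3 - <<'E'
from h import *
c=snap('wrist','w15'); crop(c,180,230,270,120,2.9,'w15c')
E
```

```text
F board [-1.75  0.07 -1.26] [-0.08  0.69 -0.  ] 10.81902307664354 23.05
cmd est [13.26  0.88 -0.81]
```

View pics/w15c.png

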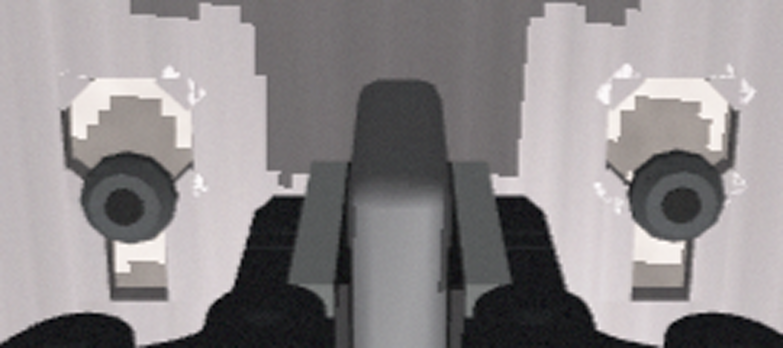

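Call:
{"api": "send_rows", "payload": {
  "targets": [
    [0,0,0,0,0,-1.5,255],
    [0,0,0,0,0,-2,255],
    [0,0,0,0,0,-2,255],
    [0,0,0,0,0,-2,255],
    [0,0,0,0,0,-2,255],
    [0,0,0,0,0,-1.5,255],
    [0,0,0,0,0,-1,255],
    [0,0,0,0,0,0,255],
    [0,0,0,0,0,0,255]
  ]
}}

```text
time: 24.0
position: [510.3, -126.8, 235.0]
tool_rot: [0.866, -0.017, 0.499, 0.031]
contact_force: [-0.3, 0.2, -1.9]
finger_gap: 11.1
```

```bash
python3 chk.py; python3 - <<'E'
from h import *
c=snap('wrist','w16'); crop(c,180,230,270,120,2.9,'w16c')
E
```

```text
F board [-1.21  0.26 -1.53] [-0.06  0.76  0.  ] 11.099017589214037 24.0
cmd est [ 1.62  0.84 -0.72]
```

View pics/w16c.png

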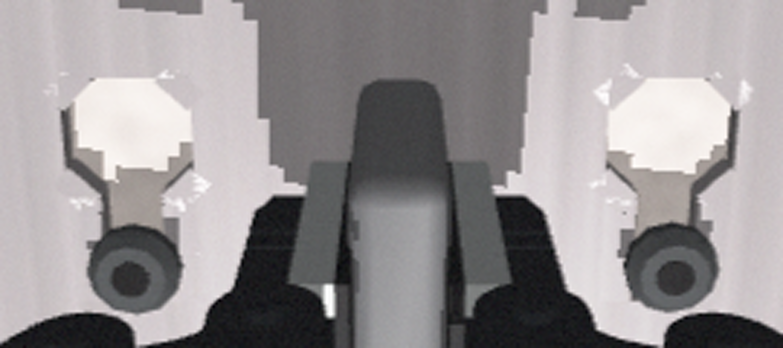

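Call:
{"api": "send_rows", "payload": {
  "targets": [
    [0,0,0,0,0,-0.6,255],
    [0,0,0,0,0,-0.6,255],
    [0,0,0,0,0,-0.6,255],
    [0,0,0,0,0,0,255],
    [0,0,0,0,0,0,255]
  ]
}}

```text
time: 24.55
position: [508.7, -126.9, 234.0]
tool_rot: [0.866, -0.017, 0.5, 0.031]
contact_force: [-0.4, 1.1, -2.1]
finger_gap: 10.9
```

```bash
python3 chk.py
```

```text
F board [-1.3   1.15 -1.64] [-0.01  0.74 -0.03] 10.906708516690236 24.55
cmd est [-0.25  0.89 -0.77]
```

Call:
{"api": "send_rows", "payload": {
  "targets": [
    [0,0,0,0,0,-0.5,255],
    [0,0,0,0,0,-0.5,255],
    [0,0,0,0,0,0,255],
    [0,0,0,0,0,0,255]
  ]
}}

```text
time: 24.95
position: [507.8, -126.9, 233.5]
tool_rot: [0.866, -0.017, 0.5, 0.031]
contact_force: [-0.4, 0.7, -2.1]
finger_gap: 10.9
```

```bash
python3 chk.py
```

```text
F board [-1.36  0.73 -1.59] [-0.12  0.73 -0.05] 10.87412577301753 24.95
cmd est [-1.26  0.88 -0.77]
```

Call:
{"api": "send_rows", "payload": {
  "targets": [
    [0,0,0,0,0,-0.5,255],
    [0,0,0,0,0,-0.5,255],
    [0,0,0,0,0,0,255],
    [0,0,0,0,0,0,255]
  ]
}}

```text
time: 25.35
position: [507.0, -127.0, 233.0]
tool_rot: [0.866, -0.017, 0.5, 0.031]
contact_force: [0.7, 1.1, -2.6]
finger_gap: 11.3
```

```bash
python3 chk.py; python3 - <<'E'
from h import *
c=snap('wrist','w17'); crop(c,180,230,270,120,2.9,'w17c')
E
```

```text
F board [-0.59  1.02 -2.67] [-0.06  0.66  0.03] 11.253726419767705 25.35
cmd est [-2.26  0.9  -0.77]
```

View pics/w17c.png

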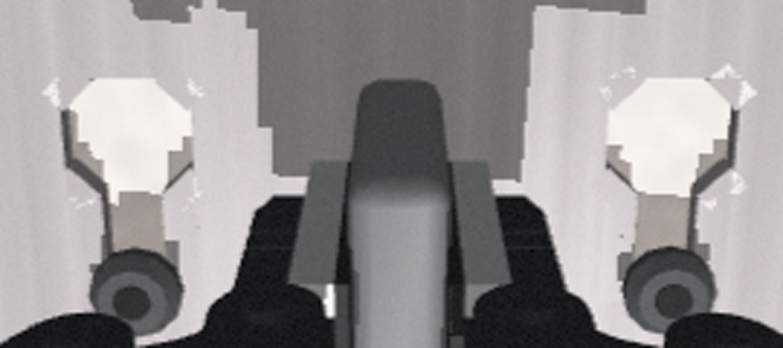

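Call:
{"api": "send_rows", "payload": {
  "targets": [
    [0,0,0,0,0,0,230],
    [0,0,0,0,0,0,200],
    [0,0,0,0,0,0,150],
    [0,0,0,0,0,0,100],
    [0,0,0,0,0,0,80],
    [0,0,0,0,0,0,80],
    [0,0,0,0,0,0,80]
  ]
}}

```text
time: 26.1
position: [507.0, -127.0, 233.0]
tool_rot: [0.866, -0.017, 0.499, 0.031]
contact_force: [-0.2, -0.4, 0.6]
finger_gap: 58.6
```

```bash
python3 chk.py; python3 - <<'E'
from h import *
c=snap('wrist','w18')
E
```

```text
F board [ 0.16 -0.38  0.63] [-0.06  0.47  0.09] 58.646988018694174 26.1
cmd est [-2.21  0.85 -0.75]
```

View pics/w18.png

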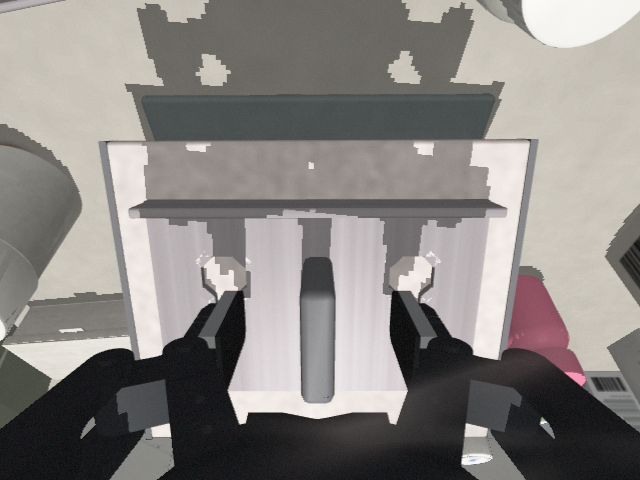

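Released; the plate stays in place. Retreat along the tool axis away from the board.

Call:
{"api": "send_rows", "payload": {
  "targets": [
    [0,0,0,-5,0,0,80],
    [0,0,0,-10,0,0,80],
    [0,0,0,-20,0,0,80],
    [0,0,0,-30,0,0,80],
    [0,0,0,-30,0,0,80],
    [0,0,0,-25,0,-10,80],
    [0,0,0,0,0,0,80],
    [0,0,0,0,0,0,80]
  ]
}}

```text
time: 26.95
position: [438.4, -132.2, 332.8]
tool_rot: [0.866, -0.018, 0.499, 0.03]
contact_force: [-0.6, -0.5, -0.4]
finger_gap: 58.6
```

```bash
python3 - <<'E'
from h import *
s,_=st(); print(s['time'],s['position'],s['contact_force'])
c=snap('wrist','w19'); c=snap('scene','s19'); crop(c,180,200,240,240,2.4,'s19c'); c=snap('top','t19')
E
```

```text
26.95 [ 438.42003404 -132.23808862  332.7536461 ] [-0.55953974 -0.47835359 -0.43449521]
```

View pics/w19.png

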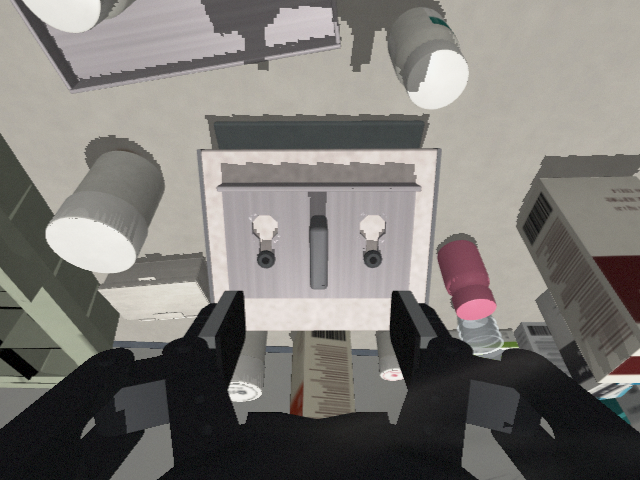

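View pics/s19c.png

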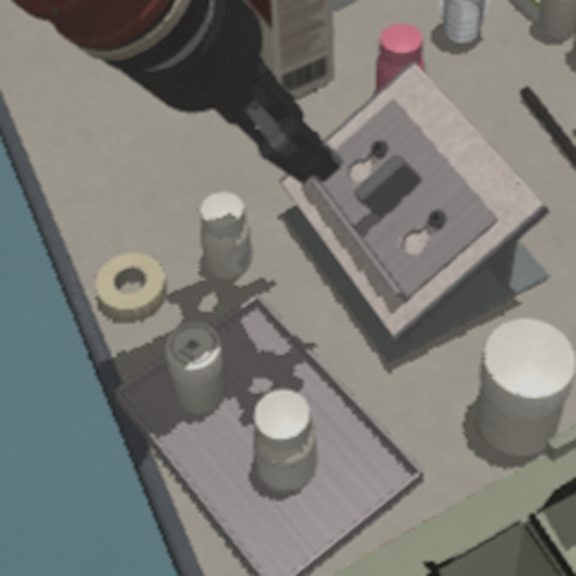

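View pics/t19.png

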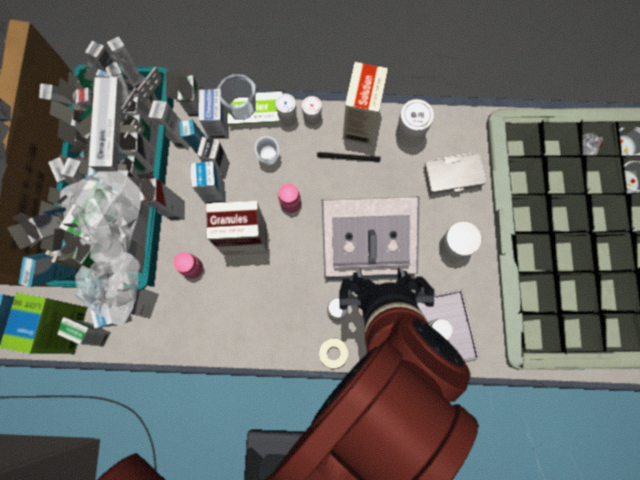

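```bash
python3 - <<'E'
from h import *
c=load('w19'); crop(c,195,140,250,200,3.2,'w19c')
E
```

```text
(no output)
```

View pics/w19c.png

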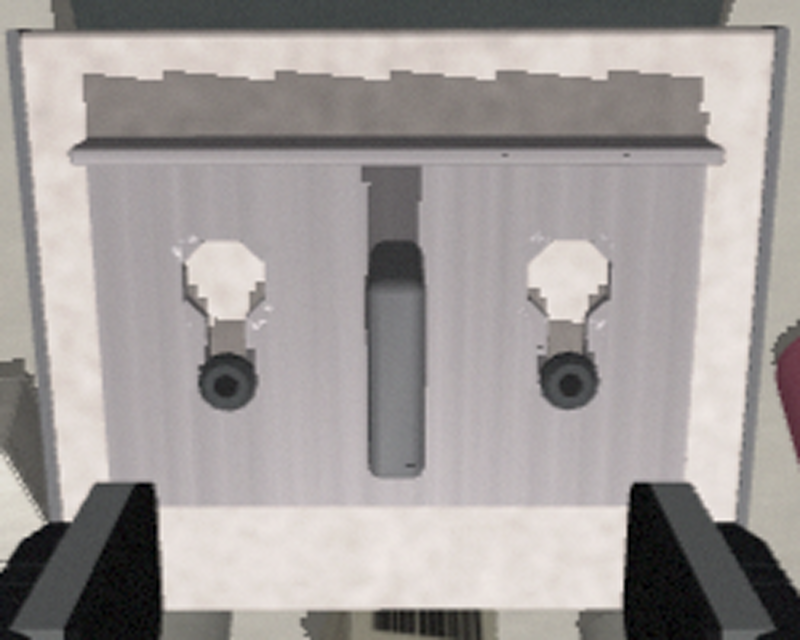

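```bash
python3 - <<'E'
from h import *
print(env.hand_in())
E
```

```text
the job is handed in; nothing more can be done
None
```

The job is handed in, at about 27 s of the 58 s allowed. The hand-in gave no verdict, so the results below are my own checks.

- **Bottle:** I gripped it on the plate, moved it into the tray and let it go. The last scene picture shows it standing upright about 75 mm from the vial.
- **Plate:** I gripped it by the rib and laid it on the board with both screw heads through the round holes, confirmed in the wrist picture and by about 6 N of contact with the board. I then slid it about 23 mm down the slope under the heads, released it and backed off.
- **Last checks:** Both screws sit at the slot ends. From the pictures the plate is about 1 to 2 mm past nominal home (the slots allow about 1.5 mm), under 1 mm off sideways, flat on the board and straight. After the fingers opened, the measured force was back near zero. The top and scene pictures show nothing else moved or tipped.
- **What disagreed:**
  - My wrist-camera readings differed from the top and scene views by up to about 7 mm on the bottle.
  - Wrist readings along the slope varied by about 2 mm between pictures, so I did the final fit by comparing the screw heads with the holes in the same picture.
  - I saw no clear force rise at the end stop, so "home" rests on the pictures and the arm's position.

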